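Rewind a ratcheted vial carousel and index it two clicks

TASK

The vial carousel has run past its place. Throw its pawl over clear of the teeth, gently wind the knob back counter-clockwise by its off-centre pin until the carousel's lug just bears on the home stop screw, let the pawl down onto the teeth again, and then wind the knob clockwise two clicks, one at a time with a short pause after the first. Finish by easing the knob back until the tooth bears lightly on the pawl, and let go; the stop takes no more than 4 N and the pawl no more than 8 N, so turn by feel, and do not disturb the other things.

Things in the scene. Friction and masses are not known exactly. Their poses are not given: they have to be found in the camera images.
- carousel (a joint): angle of the vial carousel with its knob and toothed ring about the upright axis; grows CLOCKWISE from above (advancing). Lug meets the stop screw somewhere between -0.1 and 0.13 (not measured). A tooth bears on the pawl at 0.25 (first click from home), 0.64 (second), 1.04, 1.43; the pawl clicks down as these are passed. Friction 0.06 N m, stays where left. Starts at 0.9 to 1.4
- pawl (a joint): angle of the pawl about its level hinge: about 0 seated at a tooth's face, up to 0.15 riding over a tooth, 1.75 thrown back fully clear (upright, leaning away). No spring: below about 1.1 it falls onto the teeth by its weight, beyond about 1.5 it stays thrown back
- indexer: white fixed base plate, 230 x 260 x 18 mm; origin at the centre of its underside, under the carousel axis. In its frame the pawl is at +y, home stop at -y, needle post at +x (its top and arm at most 93 mm high). Carousel 160 mm wide with 16 vials (12 mm, 54 mm from the axis, tops at 74 mm). With the carousel at 0 the knob pin lies on this frame's +x side
- knob_pin (a point): where to grip the knob's upright steel pin, on its axis 124 mm above the table. Pin 14 mm thick with a freely spinning sleeve, 34 mm from the carousel axis, from 101 to 137 mm height, on the black round knob (92 mm wide, top at 100 mm). This point's x points out from the carousel axis. Grip it across the radius, else closing jaws turn the carousel
- ratchet: the carousel's 16 upright steel tooth faces, at mean radius 73 mm, 7 mm high over the tooth bottoms, which lie 42 mm above the table, and the lug, an 8 mm thick radial bar out to 104 mm from the axis; origin on the axis at table height, turns with the carousel. 4 N on the stop is 11 N at the knob pin, 8 N on the pawl is 17 N there
- home_stop: upright steel block on the base, 12 x 22 x 34 mm, carrying a level steel adjusting screw 8 mm thick that points along its -x and is set anew each time (from 8 mm back to 11 mm out, not measured); the lug meets the screw's end, 92 mm from the axis, when the carousel is fully home. Origin on the base plate, 5 mm behind the screw's end at its middle setting
- pawl_hinge (a point): point on the pawl's hinge, 60 mm above the table, with the axes of indexer; the hinge axis runs along its y. The seated pawl points along its +x; opening it swings the pin up and over towards -x
- pawl_pin (a point): centre of the pawl's handle pin, a level steel cylinder 16 mm thick, 16 mm long along the hinge axis (grip across its flat ends). With the pawl at 0 it lies 55 mm along +x and 25 mm above the hinge point, 60.4 mm from it; it can turn between the fingers while swung. Open the jaws at most about 60 mm here
- pawl_tip: the pawl's nose, a rounded bar 6 mm thick and 16 mm long, which drops between the teeth; origin at its centre, 73 mm from the carousel axis when seated
- solvent_bottle: bystander: glass bottle with cap, 72 mm wide, 190 mm high, origin under its centre
- beaker: bystander: glass cup 60 mm wide, 75 mm high, origin under its centre
- lc_column: bystander: steel tube 170 mm long, 15 mm thick, lying along its x
- wrench: bystander: steel wrench lying on the table
- septa_jar: bystander: small amber jar 26 mm wide, 40 mm high, standing on a corner of the base plate
- carton: bystander: white box 70 x 110 x 55 mm, origin under its centre
- vial_rack: bystander: fixed clear vial tray 110 x 160 x 30 mm beside the indexer

How it is judged:
On the way, in this order (a step that is already met when the one before it is completed fails the run):
1. the pawl is thrown over, clear of the teeth, before the carousel is turned back (value of joint pawl above 1.5 rad and value of joint carousel above 0.75 rad), for 0.2 s.
2. the carousel is turned back until its lug bears on the home stop, with the pawl still clear (value of joint pawl above 1.3 rad and contact force between ratchet and home_stop above 0.8 N), for 0.05 s.
3. the pawl is down on the teeth again with the carousel still home (value of joint each of pawl, carousel below 0.2 rad), for 0.2 s.
4. first click: the carousel pauses with the pawl dropped behind the first tooth (value of joint pawl below 0.09 rad and value of joint carousel between 0.22 and 0.5 rad), for 0.2 s.
5. second click: the pawl has dropped behind the second tooth (value of joint pawl below 0.09 rad and value of joint carousel between 0.61 and 0.9 rad), for 0.02 s.
6. the carousel is eased back until the second tooth bears on the pawl (value of joint carousel between 0.605 and 0.68 rad and contact force between ratchet and pawl_tip above 0.8 N), for 0.05 s.
At the end, for the whole second after the job is handed in: the carousel rests at the second click from home with the tooth back on the pawl (joint between 0.605 and 0.68 rad), the pawl seated (below 0.06 rad), everything still (value of joint carousel between 0.605 and 0.68 rad and value of joint pawl below 0.06 rad and velocity of joint carousel between -0.02 and 0.02 rad/s); the robot touches nothing.
It fails at once if a tooth is forced back against the pawl with more than 8 N (contact force between ratchet and pawl_tip above 8 N).
It fails at once if the lug is forced against the home stop with more than 4 N (contact force between ratchet and home_stop above 4 N).
It fails at once if a bystander is knocked or shifted by more than 20 mm (distance of any of solvent_bottle, beaker, lc_column, wrench, septa_jar, carton from where it was at the start of the episode above 0.02 m).
It also fails if it takes over 72 s, if anything falls off the work surface, if the arm or the gripper's body presses on something with over 40 N, if the wrist force passes 120 N, or if a joint passes its speed limit or range.

ROBOT

A 6-joint arm with a two-finger parallel gripper is mounted at the origin on the work surface. World frame = base frame: x ahead of the robot, y to its left, z up, the work surface at z = 0. Lengths are in m, angles in rad, forces in N, time in s.
With the tool pointing down it reaches from about 0.375 to 0.9 m from the base axis. Payload 3.1 kg.
Tool frame: the origin (TCP) lies midway between the tips of the shut fingers; the grasp point (between the pads) lies 19 mm behind it; z points along the fingers, y is the line along which they close (so a half turn about z gives the same grasp; the last joint's range is limited). The gripper opens to 85 mm and grips with 20 to 120 N. Pads are 22 mm wide; open, the fingers measure 114 mm over their backs; the gripper's body (76 mm by 85 mm) begins 54 mm behind the grasp point. The pads swing forward as they close: fully open they stand 13 mm farther back than shut.
Start: joints at [-1.31, 0.527, 1.433, -0, 1.181, -0.178], TCP at [0.266, -0.565, 0.231] pointing down, gripper open.
Joint ranges: [-3.08, 3.08], [-0.75, 2.2], [0.22, 2.44], [-1.43, 4.57], [0, 2.65], [-2.85, 2.85]. Speed limits (rad/s): [2.79, 2.79, 3.14, 3.14, 3.14, 3.14].

INTERFACE

Orientations are given as a unit quaternion [w, x, y, z].
In Python, from bench import observe, cams, hand_in gives the robot as it stands. The module is installed in compiled form; this text tells all that it offers.
- The arm moves only by the tool carry_out, never from a script. Its argument "deltas" is a list of rows, each an object with "offset": the shift along the tool's x, y, z as a fraction of full scale, a list of three; "roll": the turn about the tool's z as a fraction of full scale. In form: [{"offset": [dx, dy, dz], "roll": roll}, ...]. A call has exactly 8 rows; each row is the pose to reach, as a shift and turn from the pose commanded when the call began, along the tool's axes at that moment, turning the shorter way round; what a row does not reach only later rows make up. Full scale, the value 1, is 0.15 m for a shift and 2 pi rad for a turn. A row lasts 1/12 s, in which the tool goes at most 41.7 mm and 7.16 degrees, less where a joint would pass 70% of its speed; a pose out of reach is approached as far as the arm can. A call with a number of a shift or a turn outside -1 to 1 is refused whole. A call with a gripper value outside its range is refused whole. "hand" is the closure, from -1 (fully open) to 1 (shut), set as the call begins (left out, the last holds). The fingers move at their own pace and stop on an object; "squeeze" is the grip in N (left out, the last holds). Time passes only in rows, so rows that repeat a pose let the fingers close, or fill a call up. It gives the time, the measured TCP pose, the force, the opening and the grip force at its end, in the units of the state.
- observe(): the state, without advancing time (a new reading comes with each control period).
- cams.snapshot(name): name is "side" or "top" or "wrist"; returns a dict with "image" (400x640x3 uint8, red, green, blue), "mtx" (3x3 intrinsics, pixels), "R" (3x3) and "t" (3): a world point X has camera coordinates R X + t; the wrist camera has in their place "hand_eye" (4x4, takes a point from camera to tool coordinates, whose origin is the TCP and whose axes are the flange's). Camera axes: x right, y down, z forward; pixel columns grow to the right and rows downward; lengths in m; the calibration is good to about 2 mm. A picture is of the moment at which its call begins: read the wrist's pose just before it. There is no depth.
- hand_in(): hands the job in; it is judged then, once.
The state is a dict: "time": time; "joints": joint angles; "qvel": joint speeds; "effort": joint torques, N m; "eef_pos": TCP position; "eef_rot": TCP orientation; "force": force on the tool from outside, world axes, zero at the start; "wrist_torque": the same for the moment, N m; "grip_width": finger opening in m; "grasp_force": force on a finger pad.
Only numpy, scipy, OpenCV 4.12 (cv2) and the standard library are available. Lean on these libraries where they do the work, as an engineer would, in place of code of your own. Each camera call takes 0.05 s, during which the arm holds its last target. There are 200 camera calls.

## Working session

There is one attempt and no reset: what is moved stays moved. The work goes in short steps, Python scripts to look and compute and a tool call to move; the robot and the scene stay as the last step left them, time stands still between calls to the robot, and variables do not carry over. Pictures are saved under pics/ and viewed, at most 10 in all, crops included, and the job is handed in when it is done.

Besides the shell and the picture viewer there is one more tool, called after "Request:" by a JSON object that holds its "op" and its "data", one argument or row to a line. carry_out: Moves the arm, as the interface text tells. Its arguments: {"type":"object","properties":{"deltas":{"type":"array","items":{"type":"object","properties":{"offset":{"type":"array","items":{"type":"number"}},"roll":{"type":"number"}}}},"hand":{"type":"number"},"squeeze":{"type":"number"}},"required":["deltas"]}

```bash
mkdir -p pics; cat > h.py <<'E'
import numpy as np, cv2
from bench import observe, cams, hand_in
from scipy.spatial.transform import Rotation as Ro
def ray(s,u,v):
    d=np.linalg.inv(s['mtx'])@np.array([u,v,1.]); R=np.array(s['R']);t=np.array(s['t'])
    return -R.T@t, R.T@d
def onz(s,u,v,z):
    c,d=ray(s,u,v); return c+d*(z-c[2])/d[2]
def proj(s,X):
    p=s['mtx']@(np.array(s['R'])@np.array(X)+s['t']); return p[:2]/p[2]
def save(n,name):
    s=cams.snapshot(n); cv2.imwrite(f'pics/{name}.png',cv2.cvtColor(s['image'],cv2.COLOR_RGB2BGR)); np.save(f'pics/{name}.npy',s,allow_pickle=True); return s
def load(name): return np.load(f'pics/{name}.npy',allow_pickle=True).item()
E
python3 - <<'E'
from h import *
o=observe();print(o)
for n in('top','side'):
    s=save(n,n+'0');c,d=ray(s,320,200);print(n,c,d)
E
```

```text
{'time': 0.0, 'joints': array([-1.30948081e+00,  5.28467186e-01,  1.43390094e+00, -6.74983282e-06,
        1.18143758e+00, -1.78468967e-01]), 'qvel': array([ 8.51501847e-04, -9.20883871e-04, -1.40496590e-04, -1.54774739e-03,
        9.34692275e-05,  2.08082852e-04]), 'effort': array([ 6.66368724e-04, -4.42350984e+01, -1.78023720e+01, -2.42417873e-04,
        8.40762863e-03,  1.68258698e-06]), 'eef_pos': array([ 0.265942  , -0.5647937 ,  0.23033345]), 'eef_rot': array([-1.10544677e-03,  9.75920082e-01,  2.18125582e-01, -4.89410075e-05]), 'force': array([0.18135919, 0.67338285, 0.12841954]), 'wrist_torque': array([-0.03483645,  0.04959929,  0.06624592]), 'grasp_force': 0.0, 'grip_width': 0.08552669715923396}
top [0.33636825 0.01018434 1.5744367 ] [ 0.12584497  0.02371036 -0.99187721]
side [ 0.2373159  -1.10667238  0.84863924] [ 0.22157204  0.81465619 -0.53638743]
```

View pics/top0.png

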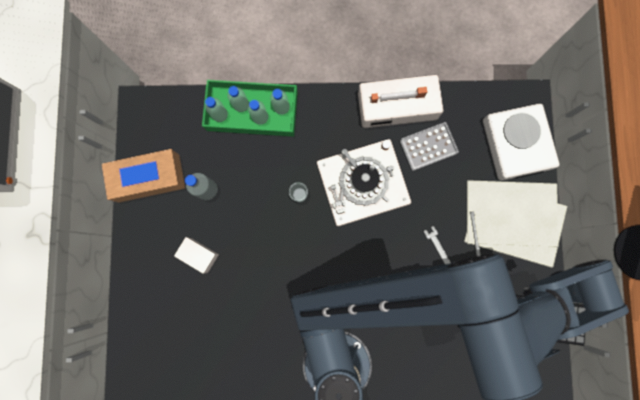

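View pics/side0.png

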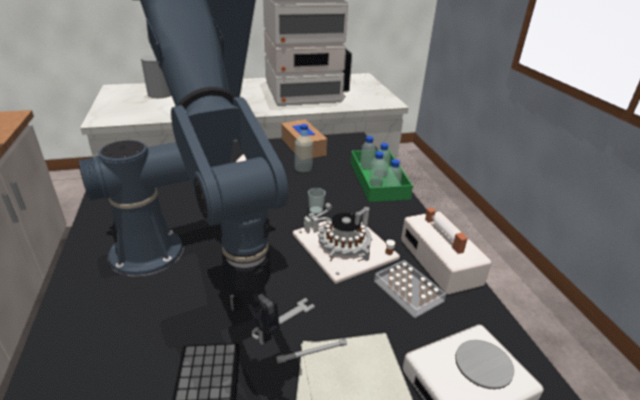

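The top view shows the indexer plate centred near (364,182) with the black knob at (363,181). In the side view it is near (345,240). I'll enlarge both.

```bash
python3 - <<'E'
from h import *
a=cv2.imread('pics/top0.png')[135:230,310:420]; b=cv2.imread('pics/side0.png')[195:285,285:405]
a=cv2.resize(a,None,fx=5,fy=5,interpolation=cv2.INTER_CUBIC)
b=cv2.resize(b,None,fx=5,fy=5,interpolation=cv2.INTER_CUBIC)
cv2.imwrite('pics/za.png',a);cv2.imwrite('pics/zb.png',b)
s=load('top0')
m=(s['image'].min(2)>185).astype(np.uint8); m[:, :312]=0;m[:,413:]=0;m[:138]=0;m[228:]=0
n,l,st,c=cv2.connectedComponentsWithStats(m)
i=1+st[1:,4].argmax();cs=cv2.findContours((l==i).astype(np.uint8),0,2)[0][0]
r=cv2.minAreaRect(cs);print(st[i]);bp=cv2.boxPoints(r);print(bp);
P=np.array([onz(s,*p,.018) for p in bp]);print(P,P.mean(0),np.linalg.norm(np.diff(P,axis=0),axis=1))
E
```

```text
[ 318  140   93   85 3559]
[[316.6436  160.96469]
 [390.56332 138.11676]
 [410.49753 202.60983]
 [336.5778  225.45776]]
[[ 0.66597398  0.05740163  0.018     ]
 [ 0.74101622 -0.1924001   0.018     ]
 [ 0.52135085 -0.25218989  0.018     ]
 [ 0.44856611 -0.00646387  0.018     ]] [ 0.59422679 -0.09841306  0.018     ] [0.2608299  0.22765697 0.25627893]
```

View pics/za.png

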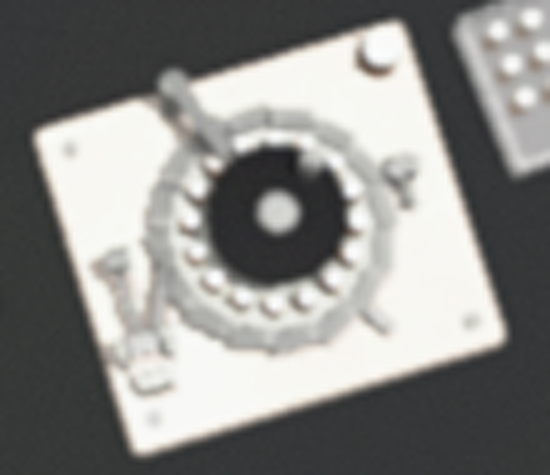

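View pics/zb.png

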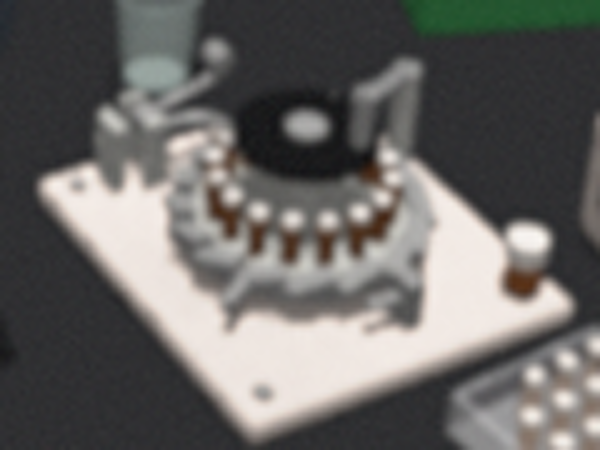

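The top crop shows the pawl's handle pin at about (115,262) and its hinge block at (150,365), lower left. The knob pin is at (312,160), the lug at (378,318), the stop at (400,180) and the needle post at (200,110). The side crop agrees, with the pawl pin at (215,50) and the knob pin post at (405,75). Part of what I see at (385,95) may be the needle arm.

```bash
python3 - <<'E'
from h import *
s=load('top0');q=load('side0')
C=np.array([.5942,-.0984]);y=.285;R=np.array([[np.cos(y),-np.sin(y)],[np.sin(y),np.cos(y)]])
def z(a,b,h): 
    p=onz(s,310+a/5,135+b/5,h);l=R.T@(p[:2]-C);print(p,'local',l,np.hypot(*l),np.arctan2(l[1],l[0]))
print('pawlpin');z(115,262,.088);print('hinge');z(148,362,.06);print('cap');z(278,212,.1);print('kpin');z(312,155,.137);print('lug');z(378,318,.05);print('stop');z(400,172,.05);print('scr');z(407,203,.04);print('post');z(175,80,.09)
def two(a,b):
    c1,d1=ray(s,*a);c2,d2=ray(q,*b)
    A=np.stack([d1,-d2],1);t=np.linalg.lstsq(A,c2-c1,rcond=None)[0];p1=c1+t[0]*d1;p2=c2+t[1]*d2;print('tri',(p1+p2)/2,np.linalg.norm(p1-p2))
two((310+115/5,135+262/5),(285+215/5,195+50/5))
two((310+312/5,135+155/5),(285+362/5,195+95/5))
print(proj(q,[*(C),.1]))
w=cams.snapshot('wrist');print(w['hand_eye'],w['mtx'])
E
```

```text
pawlpin
[0.5648272  0.00398664 0.088     ] local [0.00059882 0.10651492] 0.10651659950098494 1.565174448166403
hinge
[ 0.50367999 -0.01655624  0.06      ] local [-0.0638576   0.10399269] 0.12203389590076602 2.1214888917176666
cap
[ 0.59361478 -0.09939259  0.1       ] local [-0.00084069 -0.00078801] 0.0011522644279745272 -2.3885279329411016
kpin
[ 0.62259829 -0.11840147  0.137     ] local [ 0.02162919 -0.02717904] 0.03473502701049606 -0.8986191210679443
lug
[ 0.53167592 -0.16651561  0.05      ] local [-0.07915317 -0.04778883] 0.0924607875163828 -2.5984193925671453
stop
[ 0.62783571 -0.18346372  0.05      ] local [ 0.0083626  -0.09108932] 0.09147238414252547 -1.4792463126941797
scr
[ 0.60897141 -0.18875602  0.04      ] local [-0.01122871 -0.09086429] 0.09155547007476315 -1.693749714884475
post
[ 0.68203375 -0.03598961  0.09      ] local [0.10183783 0.03519775] 0.10774889419482489 0.33277241615312325
tri [0.56502502 0.0037675  0.09537267] 0.0026777744428445756
tri [ 0.6221165  -0.11834418  0.135614  ] 0.0015237296956526385
[345.73870849 221.07519368]
[[-1.00037238e-03 -9.64429034e-01 -2.64340005e-01  6.68771183e-02]
 [ 9.99999472e-01 -9.03025211e-04 -4.89778777e-04 -9.37105992e-04]
 [ 2.33651184e-04 -2.64340355e-01  9.64429428e-01 -1.42445222e-01]
 [ 0.00000000e+00  0.00000000e+00  0.00000000e+00  1.00000000e+00]] [[309.47060304   0.         323.4273855 ]
 [  0.         309.47060304 201.33578952]
 [  0.           0.           1.        ]]
```

Request:
{"op": "carry_out", "data": {
  "deltas": [
    {"offset": [0.15,-0.11,0],"roll": 0},
    {"offset": [0.35,-0.26,0],"roll": 0},
    {"offset": [0.55,-0.42,0],"roll": 0},
    {"offset": [0.7,-0.53,0],"roll": 0},
    {"offset": [0.85,-0.64,0],"roll": 0},
    {"offset": [1,-0.75,0],"roll": 0},
    {"offset": [1,-0.75,0],"roll": 0},
    {"offset": [1,-0.75,0],"roll": 0}
  ],
  "hand": -0.3
}}

```text
time: 0.82
eef_pos: [0.3545, -0.3984, 0.2313]
eef_rot: [-0.0, 0.976, 0.22, -0.0]
force: [-0.5, -0.9, -0.0]
grip_width: 0.0553
grasp_force: 0.0
```

Request:
{"op": "carry_out", "data": {
  "deltas": [
    {"offset": [0.15,-0.11,0],"roll": 0},
    {"offset": [0.35,-0.26,0],"roll": 0},
    {"offset": [0.55,-0.42,0],"roll": 0},
    {"offset": [0.7,-0.53,0],"roll": 0},
    {"offset": [0.85,-0.64,0],"roll": 0},
    {"offset": [1,-0.75,0],"roll": 0},
    {"offset": [1,-0.75,0],"roll": 0},
    {"offset": [1,-0.75,0],"roll": 0}
  ]
}}

```text
time: 1.48
eef_pos: [0.4423, -0.2344, 0.2313]
eef_rot: [0.0, 0.976, 0.219, -0.0]
force: [0.5, -0.5, -0.6]
grip_width: 0.0557
grasp_force: 0.0
```

Request:
{"op": "carry_out", "data": {
  "deltas": [
    {"offset": [0.15,-0.11,0],"roll": 0},
    {"offset": [0.35,-0.26,0],"roll": 0},
    {"offset": [0.55,-0.42,0],"roll": 0.01},
    {"offset": [0.75,-0.53,0],"roll": 0.02},
    {"offset": [0.85,-0.64,0],"roll": 0.025},
    {"offset": [1,-0.75,0],"roll": 0.025},
    {"offset": [1,-0.75,0],"roll": 0.025},
    {"offset": [1,-0.75,0],"roll": 0.025}
  ]
}}

```text
time: 2.15
eef_pos: [0.5303, -0.0695, 0.2312]
eef_rot: [0.001, 0.99, 0.141, 0.0]
force: [0.7, -1.0, 0.9]
grip_width: 0.0553
grasp_force: 0.0
```

Request:
{"op": "carry_out", "data": {
  "deltas": [
    {"offset": [0.1,-0.1,0.05],"roll": 0},
    {"offset": [0.2,-0.2,0.1],"roll": 0},
    {"offset": [0.3,-0.3,0.15],"roll": 0},
    {"offset": [0.36,-0.4,0.2],"roll": 0},
    {"offset": [0.36,-0.4,0.2],"roll": 0},
    {"offset": [0.36,-0.4,0.2],"roll": 0},
    {"offset": [0.36,-0.4,0.2],"roll": 0},
    {"offset": [0.36,-0.4,0.2],"roll": 0}
  ]
}}

```text
time: 2.82
eef_pos: [0.5648, 0.0023, 0.2017]
eef_rot: [0.0, 0.99, 0.14, 0.0]
force: [0.2, -0.1, 0.0]
grip_width: 0.0555
grasp_force: 0.0
```

```bash
cat >> h.py <<'E'
def wsave(name):
    o=observe();s=cams.snapshot('wrist');q=o['eef_rot'];T=np.eye(4);T[:3,:3]=Ro.from_quat([q[1],q[2],q[3],q[0]]).as_matrix();T[:3,3]=o['eef_pos']
    W=np.linalg.inv(T@s['hand_eye']);s['R']=W[:3,:3];s['t']=W[:3,3]
    cv2.imwrite(f'pics/{name}.png',cv2.cvtColor(s['image'],cv2.COLOR_RGB2BGR)); np.save(f'pics/{name}.npy',s,allow_pickle=True); return s
E
python3 - <<'E'
from h import *
s=wsave('w1');print(observe()['eef_pos'],proj(s,[.565,.004,.09]),proj(s,[.594,-.0985,.1]))
E
```

```text
[0.5647915  0.00250102 0.20177844] [322.68539765 197.24716507] [452.90959182 200.79799498]
```

View pics/w1.png

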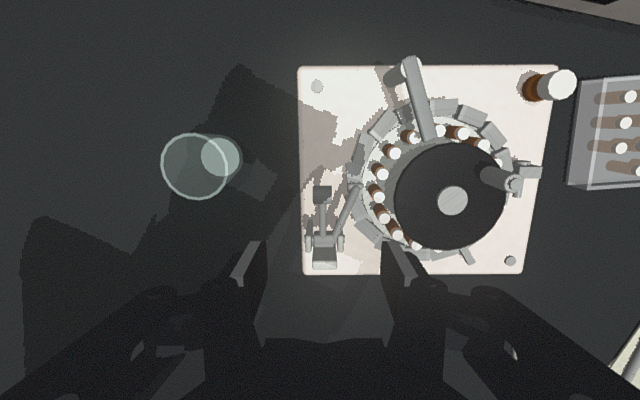

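The wrist view shows the pawl pin block at about (322,193), the hinge at (324,241), the knob cap at (453,201) as predicted, and the knob pin leaning from (490,177) to (514,183) (top).

```bash
python3 - <<'E'
from h import *
s=load('w1');C=np.array([.5942,-.0984]);y=.285;R=np.array([[np.cos(y),-np.sin(y)],[np.sin(y),np.cos(y)]])
for n,u,v,h in(('pin',322,193,.09),('pinhi',322,193,.096),('hinge',324,242,.06),('cap',453,201,.102),('kpin',514,184,.137)):
    p=onz(s,u,v,h);l=R.T@(p[:2]-C);print(n,p,l,np.hypot(*l),np.arctan2(l[1],l[0]))
g=cv2.resize(cv2.imread('pics/w1.png')[150:280,290:420],None,fx=4.5,fy=4.5,interpolation=cv2.INTER_CUBIC);cv2.imwrite('pics/w1z.png',g)
E
```

```text
pin [0.56840561 0.0055784  0.09      ] [0.00448041 0.10703637] 0.10713009671986082 1.5289619772782936
pinhi [0.56982549 0.00596002 0.096     ] [0.00595031 0.10700339] 0.10716870650010181 1.5152448953552955
hinge [ 0.51396433 -0.01191754  0.06      ] [-0.05268391  0.10555275] 0.11797024084270279 2.0337428417734937
cap [ 0.59414522 -0.09765054  0.102     ] [0.00015814 0.00073463] 0.0007514558985767236 1.3587607145066005
kpin [ 0.62184348 -0.11589443  0.137     ] [ 0.0216097 -0.0245609] 0.03271416747093693 -0.8492308705387812
```

View pics/w1z.png

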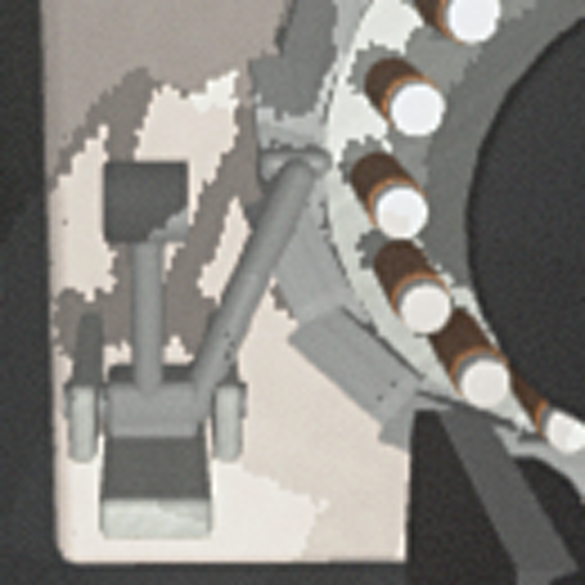

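The crop confirms it. The pin spans (105–187, 160–240), and the hinge cheeks lie at x 80 and 228 with a low block behind. Descending onto the pawl pin.

Request:
{"op": "carry_out", "data": {
  "deltas": [
    {"offset": [0.03,-0.013,0.1],"roll": 0},
    {"offset": [0.03,-0.013,0.3],"roll": 0},
    {"offset": [0.03,-0.013,0.5],"roll": 0},
    {"offset": [0.03,-0.013,0.65],"roll": 0},
    {"offset": [0.03,-0.013,0.75],"roll": 0},
    {"offset": [0.03,-0.013,0.83],"roll": 0},
    {"offset": [0.03,-0.013,0.86],"roll": 0},
    {"offset": [0.03,-0.013,0.86],"roll": 0}
  ],
  "hand": 0.05,
  "squeeze": 30
}}

```text
time: 3.53
eef_pos: [0.5679, 0.0066, 0.0715]
eef_rot: [-0.0, 0.99, 0.14, -0.001]
force: [-0.4, -0.8, 0.6]
grip_width: 0.0405
grasp_force: 0.0
```

Request:
{"op": "carry_out", "data": {
  "deltas": [
    {"offset": [0,0,0],"roll": 0},
    {"offset": [0,0,0],"roll": 0},
    {"offset": [0,0,0],"roll": 0},
    {"offset": [0,0,0],"roll": 0},
    {"offset": [0,0,0],"roll": 0},
    {"offset": [0,0,0],"roll": 0},
    {"offset": [0,0,0],"roll": 0},
    {"offset": [0,0,0],"roll": 0}
  ],
  "hand": 1
}}

```text
time: 4.2
eef_pos: [0.5699, 0.0052, 0.0736]
eef_rot: [0.002, 0.99, 0.141, 0.001]
force: [1.2, -6.9, -2.3]
grip_width: 0.0151
grasp_force: 33.0
```

Request:
{"op": "carry_out", "data": {
  "deltas": [
    {"offset": [-0.02,0,-0.032],"roll": 0},
    {"offset": [-0.044,0,-0.064],"roll": 0},
    {"offset": [-0.071,0,-0.093],"roll": 0},
    {"offset": [-0.118,0,-0.132],"roll": 0},
    {"offset": [-0.169,0,-0.163],"roll": 0},
    {"offset": [-0.225,0,-0.187],"roll": 0},
    {"offset": [-0.283,0,-0.201],"roll": 0},
    {"offset": [-0.283,0,-0.201],"roll": 0}
  ]
}}

```text
time: 4.87
eef_pos: [0.5308, -0.0065, 0.1046]
eef_rot: [0.002, 0.99, 0.141, 0.004]
force: [2.6, -3.2, -1.8]
grip_width: 0.015
grasp_force: 30.5
```

Request:
{"op": "carry_out", "data": {
  "deltas": [
    {"offset": [-0.06,0,-0.006],"roll": 0},
    {"offset": [-0.121,0,-0.003],"roll": 0},
    {"offset": [-0.179,0,0.009],"roll": 0},
    {"offset": [-0.236,0,0.031],"roll": 0},
    {"offset": [-0.272,0,0.049],"roll": 0},
    {"offset": [-0.296,0,0.064],"roll": 0},
    {"offset": [-0.296,0,0.064],"roll": 0},
    {"offset": [-0.296,0,0.064],"roll": 0}
  ]
}}

```text
time: 5.53
eef_pos: [0.4886, -0.019, 0.0961]
eef_rot: [0.003, 0.99, 0.141, 0.004]
force: [-0.6, -4.5, 13.6]
grip_width: 0.0151
grasp_force: 35.7
```

Request:
{"op": "carry_out", "data": {
  "deltas": [
    {"offset": [0,0,0],"roll": 0},
    {"offset": [0,0,0],"roll": 0},
    {"offset": [0,0,0],"roll": 0},
    {"offset": [0,0,0],"roll": 0},
    {"offset": [0,0,0],"roll": 0},
    {"offset": [0,0,0],"roll": 0},
    {"offset": [0,0,0],"roll": 0},
    {"offset": [0,0,0],"roll": 0}
  ],
  "hand": 0.05
}}

```text
time: 6.2
eef_pos: [0.485, -0.0169, 0.0927]
eef_rot: [-0.0, 0.99, 0.141, -0.0]
force: [0.3, 0.2, -0.0]
grip_width: 0.0406
grasp_force: 0.0
```

Request:
{"op": "carry_out", "data": {
  "deltas": [
    {"offset": [0,0,-0.1],"roll": 0},
    {"offset": [0,0,-0.3],"roll": 0},
    {"offset": [0,0,-0.5],"roll": 0},
    {"offset": [0,0,-0.65],"roll": 0},
    {"offset": [0.05,0.07,-0.7],"roll": 0.01},
    {"offset": [0.1,0.14,-0.7],"roll": 0.02},
    {"offset": [0.15,0.21,-0.7],"roll": 0.03},
    {"offset": [0.19,0.25,-0.7],"roll": 0.04}
  ]
}}

```text
time: 6.87
eef_pos: [0.5239, -0.0458, 0.1983]
eef_rot: [0.0, 1.0, 0.014, 0.001]
force: [-0.1, -0.8, -0.6]
grip_width: 0.0405
grasp_force: 0.0
```

Request:
{"op": "carry_out", "data": {
  "deltas": [
    {"offset": [0.15,0.1,0],"roll": 0.015},
    {"offset": [0.3,0.22,0],"roll": 0.03},
    {"offset": [0.45,0.35,0],"roll": 0.045},
    {"offset": [0.58,0.44,0],"roll": 0.06},
    {"offset": [0.64,0.49,0],"roll": 0.075},
    {"offset": [0.64,0.49,0],"roll": 0.09},
    {"offset": [0.64,0.49,0],"roll": 0.1},
    {"offset": [0.64,0.49,0],"roll": 0.1}
  ]
}}

```text
time: 7.53
eef_pos: [0.621, -0.1156, 0.1972]
eef_rot: [-0.0, 0.956, -0.295, -0.001]
force: [0.2, -0.2, -0.3]
grip_width: 0.0406
grasp_force: 0.0
```

```bash
python3 - <<'E'
from h import *
s=wsave('w2');print(observe()['eef_pos'],proj(s,[.622,-.117,.137]),proj(s,[.594,-.0985,.1]))
E
```

```text
[ 0.62087987 -0.11540863  0.19732412] [325.10593757 213.64198182] [325.43777933 238.61415898]
```

View pics/w2.png

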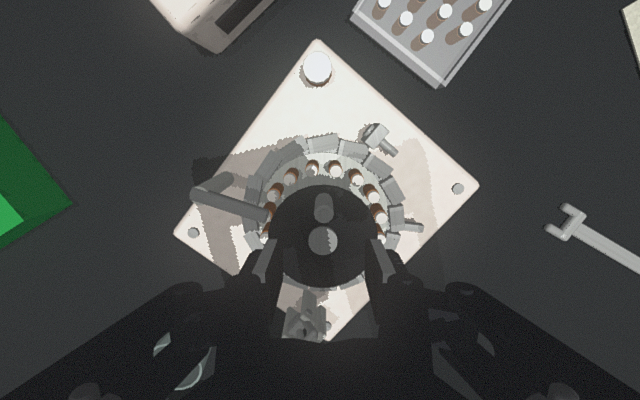

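Pin top at (323,213) and cap at (322,240) share a column, so the jaws sit across the radius. The pawl is thrown up, seen near (305,315). Descending onto the knob pin.

Request:
{"op": "carry_out", "data": {
  "deltas": [
    {"offset": [0.012,-0.009,0.1],"roll": 0},
    {"offset": [0.012,-0.009,0.2],"roll": 0},
    {"offset": [0.012,-0.009,0.32],"roll": 0},
    {"offset": [0.012,-0.009,0.43],"roll": 0},
    {"offset": [0.012,-0.009,0.52],"roll": 0},
    {"offset": [0.012,-0.009,0.58],"roll": 0},
    {"offset": [0.012,-0.009,0.6],"roll": 0},
    {"offset": [0.012,-0.009,0.6],"roll": 0}
  ]
}}

```text
time: 8.25
eef_pos: [0.6229, -0.1151, 0.1071]
eef_rot: [-0.0, 0.956, -0.294, -0.001]
force: [-0.2, 0.5, 0.4]
grip_width: 0.0407
grasp_force: 0.0
```

Request:
{"op": "carry_out", "data": {
  "deltas": [
    {"offset": [0,0,0],"roll": 0},
    {"offset": [0,0,0],"roll": 0},
    {"offset": [0,0,0],"roll": 0},
    {"offset": [0,0,0],"roll": 0},
    {"offset": [0,0,0],"roll": 0},
    {"offset": [0,0,0],"roll": 0},
    {"offset": [0,0,0],"roll": 0},
    {"offset": [0,0,0],"roll": 0}
  ],
  "hand": 1,
  "squeeze": 25
}}

```text
time: 8.92
eef_pos: [0.624, -0.1157, 0.1089]
eef_rot: [0.0, 0.956, -0.294, 0.001]
force: [-1.4, -0.2, 5.8]
grip_width: 0.0129
grasp_force: 25.8
```

```bash
cat >> h.py <<'E'
C=np.array([.5942,-.0979])
def st():
    o=observe();p=o['eef_pos'][:2]-C;a=np.arctan2(p[1],p[0]);q=o['eef_rot'];yaw=2*np.arctan2(q[2],q[1])
    er=p/np.hypot(*p);et=np.array([-er[1],er[0]]);f=o['force']
    print('t%.2f r=%.4f theta=%.3f toolyaw=%.3f z=%.4f Frad=%.1f Ftan(ccw)=%.1f Fz=%.1f w=%.4f g=%.0f tz=%.2f'%(o['time'],np.hypot(*p),.285-a,yaw,o['eef_pos'][2],f[:2]@er,f[:2]@et,f[2],o['grip_width'],o['grasp_force'],o['wrist_torque'][2]))
    return o
E
python3 -c "from h import *;st()"
```

```text
t8.92 r=0.0348 theta=0.823 toolyaw=-0.597 z=0.1089 Frad=-1.1 Ftan(ccw)=-0.9 Fz=5.8 w=0.0129 g=26 tz=0.03
```

```bash
cat >> h.py <<'E'
def arc(alphas,r=.0345):
    o=observe();p=o['eef_pos'][:2]-C;q=o['eef_rot'];b=2*np.arctan2(q[2],q[1]);a=np.arctan2(p[1],p[0])
    tx=np.array([np.cos(b),np.sin(b)]);ty=np.array([np.sin(b),-np.cos(b)])
    for al in alphas:
        d=r*np.array([np.cos(a+al)-np.cos(a),np.sin(a+al)-np.sin(a)])
        print('al %.3f off [%.4f, %.4f] roll %.4f'%(al,d@tx/.15,d@ty/.15,-al/2/np.pi))
E
python3 -c "
from h import *
arc([.05,.1,.15,.2,.25,.3,.35,.4,.45,.5,.55])"
```

```text
al 0.050 off [-0.0010, -0.0115] roll -0.0080
al 0.100 off [-0.0025, -0.0229] roll -0.0159
al 0.150 off [-0.0046, -0.0342] roll -0.0239
al 0.200 off [-0.0073, -0.0453] roll -0.0318
al 0.250 off [-0.0105, -0.0564] roll -0.0398
al 0.300 off [-0.0142, -0.0673] roll -0.0477
al 0.350 off [-0.0185, -0.0779] roll -0.0557
al 0.400 off [-0.0234, -0.0883] roll -0.0637
al 0.450 off [-0.0287, -0.0985] roll -0.0716
al 0.500 off [-0.0346, -0.1084] roll -0.0796
al 0.550 off [-0.0409, -0.1180] roll -0.0875
```

Request:
{"op": "carry_out", "data": {
  "deltas": [
    {"offset": [-0.001,-0.0115,0],"roll": -0.008},
    {"offset": [-0.0046,-0.0342,0],"roll": -0.0239},
    {"offset": [-0.0105,-0.0564,0],"roll": -0.0398},
    {"offset": [-0.0185,-0.0779,0],"roll": -0.0557},
    {"offset": [-0.0287,-0.0985,0],"roll": -0.0716},
    {"offset": [-0.0346,-0.1084,0],"roll": -0.0796},
    {"offset": [-0.0346,-0.1084,0],"roll": -0.0796},
    {"offset": [-0.0346,-0.1084,0],"roll": -0.0796}
  ]
}}

```text
time: 9.58
eef_pos: [0.6295, -0.0992, 0.109]
eef_rot: [0.0, 0.999, -0.049, 0.002]
force: [0.4, 0.3, 4.9]
grip_width: 0.0131
grasp_force: 25.9
```

```bash
python3 -c "
from h import *
st();arc([.03,.06,.09,.12,.15,.18,.21])"
```

```text
t9.58 r=0.0353 theta=0.322 toolyaw=-0.098 z=0.1090 Frad=0.4 Ftan(ccw)=0.3 Fz=4.9 w=0.0131 g=26 tz=-0.03
al 0.030 off [-0.0005, -0.0069] roll -0.0048
al 0.060 off [-0.0013, -0.0137] roll -0.0095
al 0.090 off [-0.0022, -0.0206] roll -0.0143
al 0.120 off [-0.0033, -0.0274] roll -0.0191
al 0.150 off [-0.0047, -0.0341] roll -0.0239
al 0.180 off [-0.0062, -0.0409] roll -0.0286
al 0.210 off [-0.0080, -0.0475] roll -0.0334
```

Request:
{"op": "carry_out", "data": {
  "deltas": [
    {"offset": [-0.0005,-0.0069,0],"roll": -0.0048},
    {"offset": [-0.0013,-0.0137,0],"roll": -0.0095},
    {"offset": [-0.0022,-0.0206,0],"roll": -0.0143},
    {"offset": [-0.0033,-0.0274,0],"roll": -0.0191},
    {"offset": [-0.0047,-0.0341,0],"roll": -0.0239},
    {"offset": [-0.0047,-0.0341,0],"roll": -0.0239},
    {"offset": [-0.0047,-0.0341,0],"roll": -0.0239},
    {"offset": [-0.0047,-0.0341,0],"roll": -0.0239}
  ]
}}

```text
time: 10.25
eef_pos: [0.6295, -0.0944, 0.109]
eef_rot: [0.001, 1.0, 0.026, 0.002]
force: [0.3, -1.1, 5.0]
grip_width: 0.0134
grasp_force: 25.9
```

```bash
python3 -c "
from h import *
st();arc([.01,.02,.03,.04,.05,.06,.07])
s=wsave('w3')
g=cv2.resize(cv2.imread('pics/w3.png')[100:300,240:500],None,fx=3,fy=3,interpolation=cv2.INTER_CUBIC);cv2.imwrite('pics/w3z.png',g)"
```

```text
t10.25 r=0.0354 theta=0.187 toolyaw=0.052 z=0.1090 Frad=0.2 Ftan(ccw)=-1.1 Fz=5.0 w=0.0134 g=26 tz=0.07
al 0.010 off [-0.0001, -0.0023] roll -0.0016
al 0.020 off [-0.0003, -0.0046] roll -0.0032
al 0.030 off [-0.0004, -0.0069] roll -0.0048
al 0.040 off [-0.0006, -0.0092] roll -0.0064
al 0.050 off [-0.0008, -0.0115] roll -0.0080
al 0.060 off [-0.0010, -0.0138] roll -0.0095
al 0.070 off [-0.0013, -0.0160] roll -0.0111
```

View pics/w3z.png

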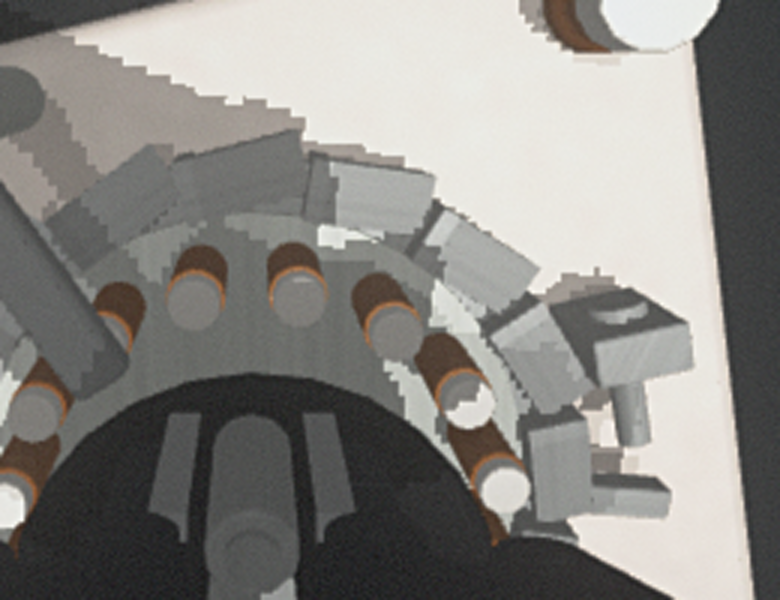

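The crop shows the screw end at (637,442) and the lug's near edge at (630,475). That is a gap of about 7 mm, or 0.08 rad to go.

Request:
{"op": "carry_out", "data": {
  "deltas": [
    {"offset": [-0.0001,-0.0023,0],"roll": -0.0016},
    {"offset": [-0.0003,-0.0046,0],"roll": -0.0032},
    {"offset": [-0.0004,-0.0069,0],"roll": -0.0048},
    {"offset": [-0.0006,-0.0092,0],"roll": -0.0064},
    {"offset": [-0.0006,-0.0104,0],"roll": -0.0072},
    {"offset": [-0.0008,-0.0115,0],"roll": -0.008},
    {"offset": [-0.0008,-0.0115,0],"roll": -0.008},
    {"offset": [-0.0008,-0.0115,0],"roll": -0.008}
  ]
}}

```text
time: 10.97
eef_pos: [0.6293, -0.0929, 0.109]
eef_rot: [0.001, 0.999, 0.051, 0.002]
force: [0.8, -1.2, 4.6]
grip_width: 0.0129
grasp_force: 25.9
```

```bash
python3 -c "
from h import *
st();arc([.005,.01,.015,.02,.025,.03])"
```

```text
t10.97 r=0.0355 theta=0.144 toolyaw=0.102 z=0.1090 Frad=0.6 Ftan(ccw)=-1.3 Fz=4.6 w=0.0129 g=26 tz=-0.00
al 0.005 off [-0.0000, -0.0011] roll -0.0008
al 0.010 off [-0.0001, -0.0023] roll -0.0016
al 0.015 off [-0.0002, -0.0034] roll -0.0024
al 0.020 off [-0.0002, -0.0046] roll -0.0032
al 0.025 off [-0.0003, -0.0057] roll -0.0040
al 0.030 off [-0.0004, -0.0069] roll -0.0048
```

Request:
{"op": "carry_out", "data": {
  "deltas": [
    {"offset": [0,-0.0011,0],"roll": -0.0008},
    {"offset": [-0.0001,-0.0023,0],"roll": -0.0016},
    {"offset": [-0.0002,-0.0034,0],"roll": -0.0024},
    {"offset": [-0.0002,-0.004,0],"roll": -0.0028},
    {"offset": [-0.0002,-0.0046,0],"roll": -0.0032},
    {"offset": [-0.0002,-0.0046,0],"roll": -0.0032},
    {"offset": [-0.0002,-0.0046,0],"roll": -0.0032},
    {"offset": [-0.0002,-0.0046,0],"roll": -0.0032}
  ]
}}

```text
time: 11.63
eef_pos: [0.6292, -0.0922, 0.109]
eef_rot: [0.001, 0.998, 0.061, 0.002]
force: [0.6, -2.1, 5.5]
grip_width: 0.013
grasp_force: 25.9
```

```bash
python3 -c "
from h import *
st()"
```

```text
t11.63 r=0.0355 theta=0.124 toolyaw=0.122 z=0.1090 Frad=0.3 Ftan(ccw)=-2.1 Fz=5.5 w=0.0130 g=26 tz=-0.01
```

Request:
{"op": "carry_out", "data": {
  "deltas": [
    {"offset": [0,-0.0006,0],"roll": -0.0004},
    {"offset": [0,-0.0011,0],"roll": -0.0008},
    {"offset": [-0.0001,-0.0017,0],"roll": -0.0012},
    {"offset": [-0.0001,-0.0023,0],"roll": -0.0016},
    {"offset": [-0.0001,-0.0023,0],"roll": -0.0016},
    {"offset": [-0.0001,-0.0023,0],"roll": -0.0016},
    {"offset": [-0.0001,-0.0023,0],"roll": -0.0016},
    {"offset": [-0.0001,-0.0023,0],"roll": -0.0016}
  ]
}}

```text
time: 12.3
eef_pos: [0.6292, -0.0919, 0.109]
eef_rot: [0.001, 0.998, 0.066, 0.002]
force: [0.6, -1.3, 4.4]
grip_width: 0.0129
grasp_force: 25.9
```

Request:
{"op": "carry_out", "data": {
  "deltas": [
    {"offset": [0,-0.0006,0],"roll": -0.0004},
    {"offset": [0,-0.0011,0],"roll": -0.0008},
    {"offset": [-0.0001,-0.0017,0],"roll": -0.0012},
    {"offset": [-0.0001,-0.0023,0],"roll": -0.0016},
    {"offset": [-0.0001,-0.0023,0],"roll": -0.0016},
    {"offset": [-0.0001,-0.0023,0],"roll": -0.0016},
    {"offset": [-0.0001,-0.0023,0],"roll": -0.0016},
    {"offset": [-0.0001,-0.0023,0],"roll": -0.0016}
  ]
}}

```text
time: 12.97
eef_pos: [0.6292, -0.0915, 0.109]
eef_rot: [0.001, 0.997, 0.071, 0.002]
force: [0.9, -1.7, 5.4]
grip_width: 0.0129
grasp_force: 25.9
```

Request:
{"op": "carry_out", "data": {
  "deltas": [
    {"offset": [0,-0.0006,0],"roll": -0.0004},
    {"offset": [0,-0.0011,0],"roll": -0.0008},
    {"offset": [-0.0001,-0.0017,0],"roll": -0.0012},
    {"offset": [-0.0001,-0.0023,0],"roll": -0.0016},
    {"offset": [-0.0001,-0.0023,0],"roll": -0.0016},
    {"offset": [-0.0001,-0.0023,0],"roll": -0.0016},
    {"offset": [-0.0001,-0.0023,0],"roll": -0.0016},
    {"offset": [-0.0001,-0.0023,0],"roll": -0.0016}
  ]
}}

```text
time: 13.63
eef_pos: [0.6291, -0.0912, 0.109]
eef_rot: [0.001, 0.997, 0.076, 0.002]
force: [1.0, -1.5, 5.3]
grip_width: 0.0129
grasp_force: 25.9
```

```bash
python3 - <<'E'
from h import *
y=.285;R=np.array([[np.cos(y),-np.sin(y)],[np.sin(y),np.cos(y)]])
for s in (load('w3'),wsave('w4')):
    g=cv2.cvtColor(s['image'],cv2.COLOR_RGB2GRAY)
    for ly in(-.090,-.094):
        out=[]
        for lx in np.arange(.006,-.034,-.001):
            u,v=proj(s,[*(C+R@[lx,ly]),.046]);out.append(int(cv2.getRectSubPix(g,(1,1),(float(u),float(v)))[0,0]))
        print(ly,out)
st()
E
```

```text
-0.09 [163, 157, 156, 157, 156, 157, 155, 156, 156, 157, 156, 168, 176, 175, 174, 176, 178, 220, 229, 224, 226, 229, 229, 231, 168, 86, 85, 89, 130, 169, 174, 170, 170, 166, 166, 175, 206, 229, 226, 226]
-0.094 [200, 235, 235, 231, 221, 227, 234, 236, 234, 225, 226, 229, 233, 233, 233, 228, 227, 229, 230, 230, 229, 229, 228, 229, 231, 230, 183, 120, 85, 101, 163, 173, 170, 166, 165, 164, 175, 208, 226, 228]
-0.09 [173, 178, 176, 177, 178, 177, 178, 178, 179, 175, 177, 176, 177, 178, 177, 178, 173, 106, 84, 128, 174, 173, 171, 170, 166, 168, 186, 220, 229, 227, 229, 228, 230, 229, 228, 227, 227, 225, 226, 226]
-0.094 [205, 233, 233, 232, 232, 232, 233, 233, 234, 233, 233, 232, 232, 232, 234, 232, 162, 83, 82, 93, 142, 174, 173, 170, 165, 167, 167, 184, 225, 229, 228, 227, 229, 227, 226, 228, 228, 228, 227, 228]
t13.68 r=0.0355 theta=0.096 toolyaw=0.153 z=0.1090 Frad=1.1 Ftan(ccw)=-2.4 Fz=4.8 w=0.0128 g=26 tz=-0.02
```

Request:
{"op": "carry_out", "data": {
  "deltas": [
    {"offset": [0,-0.0004,0],"roll": -0.0002},
    {"offset": [0,-0.0006,0],"roll": -0.0004},
    {"offset": [0,-0.0009,0],"roll": -0.0006},
    {"offset": [0,-0.0012,0],"roll": -0.0008},
    {"offset": [0,-0.0012,0],"roll": -0.0008},
    {"offset": [0,-0.0012,0],"roll": -0.0008},
    {"offset": [0,-0.0012,0],"roll": -0.0008},
    {"offset": [0,-0.0012,0],"roll": -0.0008}
  ]
}}

```text
time: 14.35
eef_pos: [0.6291, -0.091, 0.109]
eef_rot: [0.001, 0.997, 0.079, 0.002]
force: [1.4, -1.2, 5.8]
grip_width: 0.013
grasp_force: 25.9
```

Request:
{"op": "carry_out", "data": {
  "deltas": [
    {"offset": [0,-0.0004,0],"roll": -0.0002},
    {"offset": [0,-0.0006,0],"roll": -0.0004},
    {"offset": [0,-0.0009,0],"roll": -0.0006},
    {"offset": [0,-0.0012,0],"roll": -0.0008},
    {"offset": [0,-0.0012,0],"roll": -0.0008},
    {"offset": [0,-0.0012,0],"roll": -0.0008},
    {"offset": [0,-0.0012,0],"roll": -0.0008},
    {"offset": [0,-0.0012,0],"roll": -0.0008}
  ]
}}

```text
time: 15.02
eef_pos: [0.629, -0.0908, 0.109]
eef_rot: [0.001, 0.997, 0.081, 0.002]
force: [0.1, -2.3, 5.3]
grip_width: 0.013
grasp_force: 25.9
```

```bash
python3 -c "
from h import *
st()"
```

```text
t15.02 r=0.0355 theta=0.085 toolyaw=0.163 z=0.1090 Frad=-0.4 Ftan(ccw)=-2.3 Fz=5.3 w=0.0130 g=26 tz=0.01
```

Request:
{"op": "carry_out", "data": {
  "deltas": [
    {"offset": [0,-0.0004,0],"roll": -0.0002},
    {"offset": [0,-0.0006,0],"roll": -0.0004},
    {"offset": [0,-0.0009,0],"roll": -0.0006},
    {"offset": [0,-0.0012,0],"roll": -0.0008},
    {"offset": [0,-0.0012,0],"roll": -0.0008},
    {"offset": [0,-0.0012,0],"roll": -0.0008},
    {"offset": [0,-0.0012,0],"roll": -0.0008},
    {"offset": [0,-0.0012,0],"roll": -0.0008}
  ]
}}

```text
time: 15.68
eef_pos: [0.629, -0.0908, 0.109]
eef_rot: [0.001, 0.996, 0.084, 0.002]
force: [1.0, -0.5, 4.7]
grip_width: 0.0127
grasp_force: 25.9
```

Request:
{"op": "carry_out", "data": {
  "deltas": [
    {"offset": [0,-0.0004,0],"roll": -0.0002},
    {"offset": [0,-0.0006,0],"roll": -0.0004},
    {"offset": [0,-0.0009,0],"roll": -0.0006},
    {"offset": [0,-0.0012,0],"roll": -0.0008},
    {"offset": [0,-0.0012,0],"roll": -0.0008},
    {"offset": [0,-0.0012,0],"roll": -0.0008},
    {"offset": [0,-0.0012,0],"roll": -0.0008},
    {"offset": [0,-0.0012,0],"roll": -0.0008}
  ]
}}

```text
time: 16.35
eef_pos: [0.629, -0.0907, 0.1089]
eef_rot: [0.001, 0.996, 0.086, 0.002]
force: [1.2, -1.9, 5.9]
grip_width: 0.0132
grasp_force: 25.9
```

```bash
cat >> h.py <<'E'
Y=.285;RI=np.array([[np.cos(Y),-np.sin(Y)],[np.sin(Y),np.cos(Y)]])
def gap(n):
    s=wsave(n);g=cv2.cvtColor(s['image'],cv2.COLOR_RGB2GRAY)
    for ly in(-.088,-.090,):
        print(ly,[int(cv2.getRectSubPix(g,(1,1),tuple(map(float,proj(s,[*(C+RI@[lx,ly]),.046]))))[0,0]) for lx in np.arange(-.006,-.02,-.0005)])
def avg(n=4):
    F=[]
    for i in range(n): F.append(np.r_[observe()['force'],observe()['wrist_torque']]);cams.snapshot('top')
    print('avgF',np.mean(F,0).round(2));return st()
E
python3 -c "
from h import *
gap('w5');avg()"
```

```text
-0.088 [149, 148, 150, 151, 149, 150, 151, 145, 130, 105, 119, 140, 164, 173, 175, 172, 170, 171, 170, 170, 168, 167, 166, 169, 175, 188, 207, 229]
-0.09 [175, 177, 177, 176, 175, 175, 177, 175, 170, 139, 119, 114, 137, 163, 172, 173, 170, 170, 171, 171, 169, 166, 166, 167, 167, 177, 192, 218]
avgF [ 1.03 -2.05  5.18 -0.3  -0.11  0.01]
t16.60 r=0.0355 theta=0.081 toolyaw=0.173 z=0.1089 Frad=-0.1 Ftan(ccw)=-1.7 Fz=4.8 w=0.0129 g=26 tz=0.01
```

Request:
{"op": "carry_out", "data": {
  "deltas": [
    {"offset": [0,-0.0004,0],"roll": -0.0002},
    {"offset": [0,-0.0006,0],"roll": -0.0004},
    {"offset": [0,-0.0009,0],"roll": -0.0006},
    {"offset": [0,-0.0012,0],"roll": -0.0008},
    {"offset": [0,-0.0012,0],"roll": -0.0008},
    {"offset": [0,-0.0012,0],"roll": -0.0008},
    {"offset": [0,-0.0012,0],"roll": -0.0008},
    {"offset": [0,-0.0012,0],"roll": -0.0008}
  ]
}}

```text
time: 17.27
eef_pos: [0.629, -0.0907, 0.1089]
eef_rot: [0.001, 0.996, 0.089, 0.002]
force: [1.4, -3.2, 4.8]
grip_width: 0.0133
grasp_force: 25.9
```

```bash
python3 -c "
from h import *
avg()"
```

```text
avgF [ 0.87 -2.91  4.87 -0.37 -0.1   0.01]
t17.47 r=0.0355 theta=0.081 toolyaw=0.178 z=0.1089 Frad=-0.2 Ftan(ccw)=-2.8 Fz=5.1 w=0.0129 g=26 tz=0.06
```

Request:
{"op": "carry_out", "data": {
  "deltas": [
    {"offset": [0,-0.0004,0],"roll": 0},
    {"offset": [0,-0.0008,0],"roll": 0},
    {"offset": [0,-0.0012,0],"roll": 0},
    {"offset": [0,-0.0016,0],"roll": 0},
    {"offset": [0,-0.002,0],"roll": 0},
    {"offset": [0,-0.0024,0],"roll": 0},
    {"offset": [0,-0.0027,0],"roll": 0},
    {"offset": [0,-0.0027,0],"roll": 0}
  ]
}}

```text
time: 18.13
eef_pos: [0.629, -0.0906, 0.109]
eef_rot: [0.001, 0.996, 0.089, 0.002]
force: [2.0, -3.7, 5.6]
grip_width: 0.0134
grasp_force: 25.9
```

```bash
python3 -c "
from h import *
avg()"
```

```text
avgF [ 1.27 -3.55  5.16 -0.52 -0.14 -0.02]
t18.33 r=0.0356 theta=0.079 toolyaw=0.178 z=0.1090 Frad=0.1 Ftan(ccw)=-3.8 Fz=4.3 w=0.0133 g=26 tz=0.03
```

Request:
{"op": "carry_out", "data": {
  "deltas": [
    {"offset": [0,-0.0006,0],"roll": 0},
    {"offset": [0,-0.0012,0],"roll": 0},
    {"offset": [0,-0.0018,0],"roll": 0},
    {"offset": [0,-0.0024,0],"roll": 0},
    {"offset": [0,-0.003,0],"roll": 0},
    {"offset": [0,-0.0035,0],"roll": 0},
    {"offset": [0,-0.004,0],"roll": 0},
    {"offset": [0,-0.004,0],"roll": 0}
  ]
}}

```text
time: 19.0
eef_pos: [0.629, -0.0905, 0.109]
eef_rot: [0.002, 0.996, 0.089, 0.002]
force: [0.6, -5.1, 4.8]
grip_width: 0.0131
grasp_force: 25.9
```

```bash
python3 -c "
from h import *
avg()"
```

```text
avgF [ 0.77 -5.34  5.24 -0.77 -0.15 -0.01]
t19.20 r=0.0356 theta=0.077 toolyaw=0.178 z=0.1090 Frad=0.6 Ftan(ccw)=-5.0 Fz=4.9 w=0.0131 g=26 tz=-0.00
```

Request:
{"op": "carry_out", "data": {
  "deltas": [
    {"offset": [0,-0.0005,0],"roll": 0},
    {"offset": [0,-0.001,0],"roll": 0},
    {"offset": [0,-0.0015,0],"roll": 0},
    {"offset": [0,-0.002,0],"roll": 0},
    {"offset": [0,-0.002,0],"roll": 0},
    {"offset": [0,-0.002,0],"roll": 0},
    {"offset": [0,-0.002,0],"roll": 0},
    {"offset": [0,-0.002,0],"roll": 0}
  ]
}}

```text
time: 19.87
eef_pos: [0.629, -0.0905, 0.109]
eef_rot: [0.002, 0.996, 0.089, 0.002]
force: [0.5, -6.0, 4.2]
grip_width: 0.0128
grasp_force: 25.9
```

```bash
python3 -c "
from h import *
avg()"
```

```text
avgF [ 0.67 -5.75  4.8  -0.88 -0.11  0.  ]
t20.07 r=0.0356 theta=0.076 toolyaw=0.178 z=0.1090 Frad=-0.1 Ftan(ccw)=-5.0 Fz=5.3 w=0.0128 g=26 tz=0.03
```

Request:
{"op": "carry_out", "data": {
  "deltas": [
    {"offset": [0,0.003,0],"roll": 0},
    {"offset": [0,0.006,0],"roll": 0},
    {"offset": [0,0.006,0],"roll": 0},
    {"offset": [0,0.006,0],"roll": 0},
    {"offset": [0,0.006,0],"roll": 0},
    {"offset": [0,0.006,0],"roll": 0},
    {"offset": [0,0.006,0],"roll": 0},
    {"offset": [0,0.006,0],"roll": 0}
  ]
}}

```text
time: 20.73
eef_pos: [0.629, -0.0906, 0.109]
eef_rot: [0.001, 0.996, 0.089, 0.002]
force: [1.6, -4.0, 5.8]
grip_width: 0.0129
grasp_force: 25.9
```

Request:
{"op": "carry_out", "data": {
  "deltas": [
    {"offset": [0,0,0],"roll": 0},
    {"offset": [0,0,0],"roll": 0},
    {"offset": [0,0,0],"roll": 0},
    {"offset": [0,0,0],"roll": 0},
    {"offset": [0,0,-0.1],"roll": 0},
    {"offset": [0,0,-0.3],"roll": 0},
    {"offset": [0,0,-0.5],"roll": 0},
    {"offset": [0,0,-0.6],"roll": 0}
  ],
  "hand": 0.05
}}

```text
time: 21.4
eef_pos: [0.6286, -0.0891, 0.2008]
eef_rot: [0.001, 0.996, 0.089, 0.002]
force: [0.6, -1.0, 0.0]
grip_width: 0.0402
grasp_force: 0.0
```

```bash
python3 -c "
from h import *
o=st();q=o['eef_rot'];b=2*np.arctan2(q[2],q[1]);p=o['eef_pos'];d=np.array([.4886,-.019])-p[:2]
print(p,d@[np.cos(b),np.sin(b)]/.15,d@[np.sin(b),-np.cos(b)]/.15,'roll',(b-.283)/2/np.pi)"
```

```text
t21.40 r=0.0355 theta=0.035 toolyaw=0.179 z=0.2008 Frad=0.3 Ftan(ccw)=-1.2 Fz=0.0 w=0.0402 g=0 tz=0.03
[ 0.62858789 -0.089102    0.20075587] -0.8350603165190723 -0.6261370708700649 roll -0.01653381935546434
```

Request:
{"op": "carry_out", "data": {
  "deltas": [
    {"offset": [-0.15,-0.11,0],"roll": -0.005},
    {"offset": [-0.3,-0.22,0],"roll": -0.01},
    {"offset": [-0.45,-0.34,0],"roll": -0.0165},
    {"offset": [-0.6,-0.45,0],"roll": -0.0165},
    {"offset": [-0.75,-0.56,0],"roll": -0.0165},
    {"offset": [-0.835,-0.626,0],"roll": -0.0165},
    {"offset": [-0.835,-0.626,0],"roll": -0.0165},
    {"offset": [-0.835,-0.626,0],"roll": -0.0165}
  ]
}}

```text
time: 22.07
eef_pos: [0.4872, -0.0186, 0.198]
eef_rot: [0.0, 0.99, 0.141, 0.0]
force: [0.8, -0.3, 0.1]
grip_width: 0.0406
grasp_force: 0.0
```

```bash
python3 -c "
from h import *
st();s=wsave('w6');g=cv2.resize(s['image'][90:330,220:520,::-1],None,fx=2.5,fy=2.5);cv2.imwrite('pics/w6z.png',g)
print((proj(s,[.4886,-.019,.115])-[220,90])*2.5)"
```

```text
t22.07 r=0.1332 theta=-2.219 toolyaw=0.283 z=0.1980 Frad=-0.8 Ftan(ccw)=-0.3 Fz=0.1 w=0.0406 g=0 tz=0.02
[264.52095234 290.25389233]
```

View pics/w6z.png

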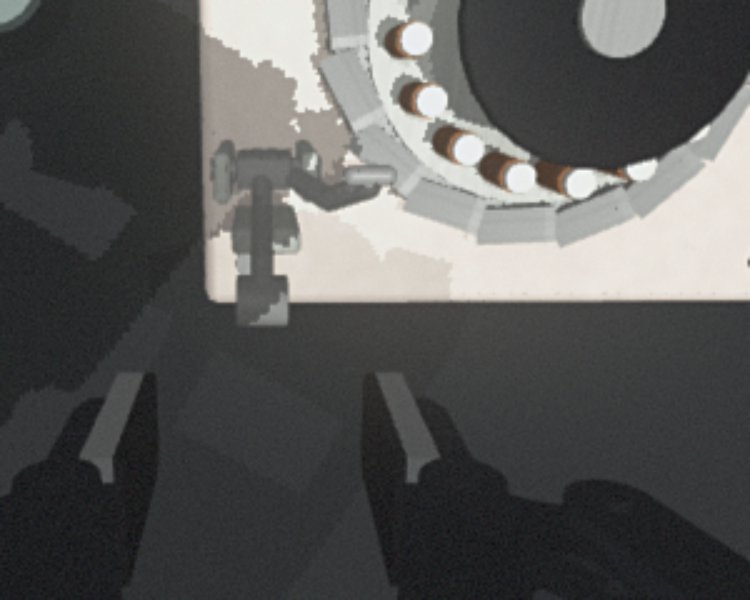

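The pin is seen at (263,300), right where expected, with the pawl thrown back. Descending and gripping.

Request:
{"op": "carry_out", "data": {
  "deltas": [
    {"offset": [-0.005,0,0.1],"roll": 0},
    {"offset": [-0.005,0,0.25],"roll": 0},
    {"offset": [-0.005,0,0.4],"roll": 0},
    {"offset": [-0.005,0,0.52],"roll": 0},
    {"offset": [-0.005,0,0.61],"roll": 0},
    {"offset": [-0.005,0,0.66],"roll": 0},
    {"offset": [-0.005,0,0.68],"roll": 0},
    {"offset": [-0.005,0,0.68],"roll": 0}
  ]
}}

```text
time: 22.78
eef_pos: [0.4875, -0.0197, 0.0953]
eef_rot: [-0.0, 0.99, 0.141, -0.0]
force: [-0.5, 0.2, -1.0]
grip_width: 0.0403
grasp_force: 0.0
```

Request:
{"op": "carry_out", "data": {
  "deltas": [
    {"offset": [0,0,0],"roll": 0},
    {"offset": [0,0,0],"roll": 0},
    {"offset": [0,0,0],"roll": 0},
    {"offset": [0,0,0],"roll": 0},
    {"offset": [0,0,0],"roll": 0},
    {"offset": [0,0,0],"roll": 0},
    {"offset": [0,0,0],"roll": 0},
    {"offset": [0,0,0],"roll": 0}
  ],
  "hand": 1,
  "squeeze": 30
}}

```text
time: 23.45
eef_pos: [0.4875, -0.0193, 0.0966]
eef_rot: [0.0, 0.99, 0.141, 0.001]
force: [0.4, 0.2, 6.2]
grip_width: 0.015
grasp_force: 32.3
```

Request:
{"op": "carry_out", "data": {
  "deltas": [
    {"offset": [0.062,0,-0.035],"roll": 0},
    {"offset": [0.119,0,-0.057],"roll": 0},
    {"offset": [0.177,0,-0.069],"roll": 0},
    {"offset": [0.238,0,-0.072],"roll": 0},
    {"offset": [0.298,0,-0.066],"roll": 0},
    {"offset": [0.356,0,-0.051],"roll": 0},
    {"offset": [0.412,0,-0.028],"roll": 0},
    {"offset": [0.412,0,-0.028],"roll": 0}
  ]
}}

```text
time: 24.12
eef_pos: [0.5479, -0.0015, 0.0997]
eef_rot: [-0.0, 0.99, 0.141, 0.001]
force: [-0.5, -0.9, 4.1]
grip_width: 0.0154
grasp_force: 29.9
```

Request:
{"op": "carry_out", "data": {
  "deltas": [
    {"offset": [0.025,0,0.015],"roll": 0},
    {"offset": [0.051,0,0.031],"roll": 0},
    {"offset": [0.075,0,0.05],"roll": 0},
    {"offset": [0.098,0,0.07],"roll": 0},
    {"offset": [0.113,0,0.085],"roll": 0},
    {"offset": [0.125,0,0.099],"roll": 0},
    {"offset": [0.125,0,0.099],"roll": 0},
    {"offset": [0.125,0,0.099],"roll": 0}
  ]
}}

```text
time: 24.78
eef_pos: [0.5658, 0.0037, 0.0857]
eef_rot: [0.0, 0.99, 0.141, 0.002]
force: [1.1, 0.3, 4.6]
grip_width: 0.0153
grasp_force: 30.7
```

```bash
python3 -c "
from h import *
o=avg();print(RI.T@(o['eef_pos'][:2]-C))"
```

```text
avgF [ 1.28  0.84  5.43  0.13  0.02 -0.  ]
t24.98 r=0.1055 theta=-1.560 toolyaw=0.282 z=0.0858 Frad=0.4 Ftan(ccw)=-1.0 Fz=5.6 w=0.0154 g=31 tz=0.06
[0.00116583 0.10553021]
```

Request:
{"op": "carry_out", "data": {
  "deltas": [
    {"offset": [0.008,0,0.01],"roll": 0},
    {"offset": [0.016,0,0.02],"roll": 0},
    {"offset": [0.025,0,0.032],"roll": 0},
    {"offset": [0.033,0,0.042],"roll": 0},
    {"offset": [0.033,0,0.042],"roll": 0},
    {"offset": [0.033,0,0.042],"roll": 0},
    {"offset": [0.033,0,0.042],"roll": 0},
    {"offset": [0.033,0,0.042],"roll": 0}
  ]
}}

```text
time: 25.65
eef_pos: [0.5706, 0.0051, 0.0796]
eef_rot: [0.0, 0.99, 0.141, 0.002]
force: [1.1, 2.1, 4.6]
grip_width: 0.0149
grasp_force: 31.5
```

```bash
python3 -c "
from h import *
o=avg(3);print(RI.T@(o['eef_pos'][:2]-C))"
```

```text
avgF [ 1.77  1.71  5.23  0.23 -0.05  0.  ]
t25.80 r=0.1057 theta=-1.511 toolyaw=0.282 z=0.0796 Frad=0.9 Ftan(ccw)=-1.5 Fz=4.7 w=0.0156 g=31 tz=0.01
[0.00633867 0.10551331]
```

Request:
{"op": "carry_out", "data": {
  "deltas": [
    {"offset": [0.003,0,0.005],"roll": 0},
    {"offset": [0.006,0,0.01],"roll": 0},
    {"offset": [0.009,0,0.015],"roll": 0},
    {"offset": [0.01,0,0.018],"roll": 0},
    {"offset": [0.01,0,0.018],"roll": 0},
    {"offset": [0.01,0,0.018],"roll": 0},
    {"offset": [0.01,0,0.018],"roll": 0},
    {"offset": [0.01,0,0.018],"roll": 0}
  ]
}}

```text
time: 26.47
eef_pos: [0.5723, 0.0056, 0.077]
eef_rot: [0.0, 0.99, 0.141, 0.003]
force: [2.0, 2.2, 6.0]
grip_width: 0.0152
grasp_force: 31.8
```

```bash
python3 -c "
from h import *
o=avg(3);print(RI.T@(o['eef_pos'][:2]-C))"
```

```text
avgF [ 2.06  2.02  5.48  0.29 -0.12 -0.02]
t26.62 r=0.1058 theta=-1.494 toolyaw=0.282 z=0.0770 Frad=1.8 Ftan(ccw)=-3.2 Fz=5.4 w=0.0149 g=32 tz=0.01
[0.00816608 0.10547429]
```

Still free and about 3 mm above rest. I'll release here so it drops a few millimetres, then lift and go back over the knob pin.

Request:
{"op": "carry_out", "data": {
  "deltas": [
    {"offset": [0,0,0],"roll": 0},
    {"offset": [0,0,0],"roll": 0},
    {"offset": [0,0,0],"roll": 0},
    {"offset": [0,0,0],"roll": 0},
    {"offset": [0,0,-0.1],"roll": 0},
    {"offset": [0,0,-0.3],"roll": 0},
    {"offset": [0,0,-0.5],"roll": 0},
    {"offset": [0,0,-0.7],"roll": 0}
  ],
  "hand": 0.05
}}

```text
time: 27.28
eef_pos: [0.5694, 0.0051, 0.1815]
eef_rot: [-0.0, 0.99, 0.141, -0.001]
force: [0.9, -0.0, -0.3]
grip_width: 0.0403
grasp_force: 0.0
```

```bash
python3 -c "
from h import *
o=st();q=o['eef_rot'];b=2*np.arctan2(q[2],q[1]);p=o['eef_pos'];d=np.array([.629,-.0906])-p[:2]
print(p,d@[np.cos(b),np.sin(b)]/.15,d@[np.sin(b),-np.cos(b)]/.15,'roll',(b-.2)/2/np.pi)
s=wsave('w7')
g=cv2.cvtColor(s['image'],cv2.COLOR_RGB2GRAY)
for h in (.082,.094,.11): print(h,proj(s,[*(C+RI@[.0055,.107]),h]))
print(proj(s,[.629,-.0906,.137]))"
```

```text
t27.28 r=0.1059 theta=-1.522 toolyaw=0.282 z=0.1815 Frad=-0.2 Ftan(ccw)=-0.8 Fz=-0.3 w=0.0403 g=0 tz=-0.00
[0.56940059 0.00507408 0.18153936] 0.20382479424321354 0.7232908381965235 roll 0.013120596859722038
0.082 [323.37405126 201.15097647]
0.094 [323.34982931 205.27579603]
0.11 [323.31364022 211.43852941]
[502.21172218 177.34306577]
```

Request:
{"op": "carry_out", "data": {
  "deltas": [
    {"offset": [0.03,0.1,-0.05],"roll": 0.005},
    {"offset": [0.06,0.22,-0.05],"roll": 0.01},
    {"offset": [0.1,0.36,-0.05],"roll": 0.013},
    {"offset": [0.14,0.5,-0.05],"roll": 0.013},
    {"offset": [0.18,0.64,-0.05],"roll": 0.013},
    {"offset": [0.204,0.723,-0.05],"roll": 0.013},
    {"offset": [0.204,0.723,-0.05],"roll": 0.013},
    {"offset": [0.204,0.723,-0.05],"roll": 0.013}
  ]
}}

```text
time: 28.0
eef_pos: [0.6294, -0.0911, 0.1875]
eef_rot: [-0.001, 0.995, 0.099, -0.001]
force: [-0.3, 0.3, -0.6]
grip_width: 0.0403
grasp_force: 0.0
```

```bash
python3 -c "
from h import *
st();s=wsave('w8');g=cv2.resize(s['image'][90:330,170:470,::-1],None,fx=2.5,fy=2.5);cv2.imwrite('pics/w8z.png',g)
for X in ([.629,-.0906,.137],[*C,.102],[*(C+RI@[.0055,.107]),.094]): print((proj(s,X)-[170,90])*2.5)"
```

```text
t28.00 r=0.0358 theta=0.093 toolyaw=0.199 z=0.1875 Frad=-0.3 Ftan(ccw)=0.4 Fz=-0.6 w=0.0403 g=0 tz=-0.02
[385.77901025 329.29269115]
[386.5477196  398.57110979]
[ 62.74288745 398.87567572]
```

View pics/w8z.png

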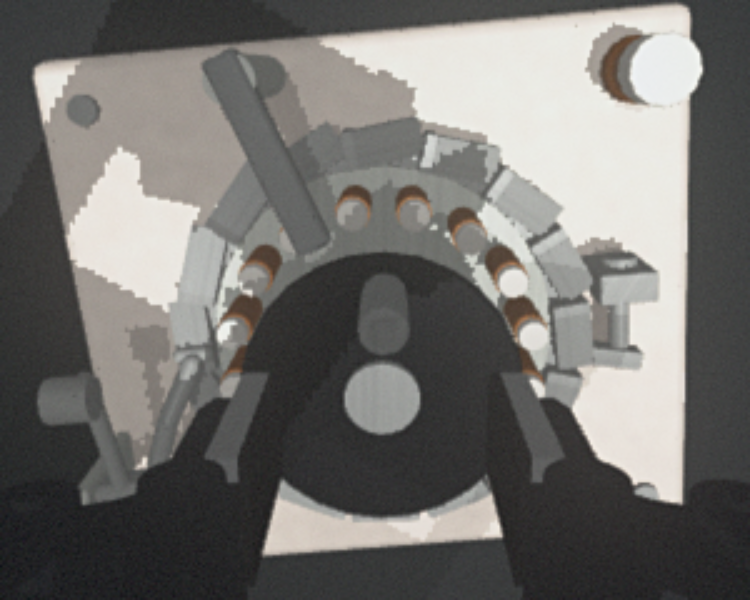

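Pin (382,330) and cap (382,398) are aligned, the lug sits at the screw, and the pawl is down with its handle at (70,398). Gripping the knob pin.

Request:
{"op": "carry_out", "data": {
  "deltas": [
    {"offset": [0,-0.004,0.1],"roll": 0},
    {"offset": [0,-0.004,0.2],"roll": 0},
    {"offset": [0,-0.004,0.3],"roll": 0},
    {"offset": [0,-0.004,0.4],"roll": 0},
    {"offset": [0,-0.004,0.47],"roll": 0},
    {"offset": [0,-0.004,0.51],"roll": 0},
    {"offset": [0,-0.004,0.53],"roll": 0},
    {"offset": [0,-0.004,0.53],"roll": 0}
  ]
}}

```text
time: 28.72
eef_pos: [0.6294, -0.0894, 0.1088]
eef_rot: [-0.0, 0.995, 0.101, -0.0]
force: [-0.4, -0.8, -1.2]
grip_width: 0.0406
grasp_force: 0.0
```

Request:
{"op": "carry_out", "data": {
  "deltas": [
    {"offset": [0,0,0],"roll": 0},
    {"offset": [0,0,0],"roll": 0},
    {"offset": [0,0,0],"roll": 0},
    {"offset": [0,0,0],"roll": 0},
    {"offset": [0,0,0],"roll": 0},
    {"offset": [0,0,0],"roll": 0},
    {"offset": [0,0,0],"roll": 0},
    {"offset": [0,0,0],"roll": 0}
  ],
  "hand": 1,
  "squeeze": 25
}}

```text
time: 29.38
eef_pos: [0.6304, -0.0904, 0.1101]
eef_rot: [0.001, 0.995, 0.1, 0.001]
force: [-0.5, -1.0, 5.7]
grip_width: 0.0129
grasp_force: 25.8
```

```bash
python3 -c "
from h import *
avg(3);arc([-.03,-.06,-.1,-.14,-.18,-.22,-.24,-.26])"
```

```text
avgF [-0.26 -1.46  5.38 -0.13  0.08 -0.01]
t29.53 r=0.0370 theta=0.081 toolyaw=0.201 z=0.1102 Frad=-0.5 Ftan(ccw)=-2.1 Fz=5.7 w=0.0130 g=26 tz=0.03
al -0.030 off [-0.0001, 0.0069] roll 0.0048
al -0.060 off [-0.0004, 0.0138] roll 0.0095
al -0.100 off [-0.0011, 0.0230] roll 0.0159
al -0.140 off [-0.0021, 0.0321] roll 0.0223
al -0.180 off [-0.0036, 0.0412] roll 0.0286
al -0.220 off [-0.0054, 0.0502] roll 0.0350
al -0.240 off [-0.0064, 0.0547] roll 0.0382
al -0.260 off [-0.0075, 0.0592] roll 0.0414
```

Request:
{"op": "carry_out", "data": {
  "deltas": [
    {"offset": [-0.0001,0.0069,0],"roll": 0.0048},
    {"offset": [-0.0004,0.0138,0],"roll": 0.0095},
    {"offset": [-0.0011,0.023,0],"roll": 0.0159},
    {"offset": [-0.0021,0.0321,0],"roll": 0.0223},
    {"offset": [-0.0036,0.0412,0],"roll": 0.0286},
    {"offset": [-0.0054,0.0502,0],"roll": 0.035},
    {"offset": [-0.0075,0.0592,0],"roll": 0.0414},
    {"offset": [-0.0086,0.0635,0],"roll": 0.0446}
  ]
}}

```text
time: 30.2
eef_pos: [0.631, -0.0982, 0.1101]
eef_rot: [-0.001, 0.999, -0.041, 0.001]
force: [0.8, 3.3, 5.8]
grip_width: 0.013
grasp_force: 26.1
```

Request:
{"op": "carry_out", "data": {
  "deltas": [
    {"offset": [0,0,0],"roll": 0},
    {"offset": [0,0,0],"roll": 0},
    {"offset": [0,0,0],"roll": 0},
    {"offset": [0,0,0],"roll": 0},
    {"offset": [0,0,0],"roll": 0},
    {"offset": [0,0,0],"roll": 0},
    {"offset": [0,0,0],"roll": 0},
    {"offset": [0,0,0],"roll": 0}
  ]
}}

```text
time: 30.87
eef_pos: [0.631, -0.0983, 0.1101]
eef_rot: [-0.001, 0.999, -0.04, 0.001]
force: [0.2, 3.1, 5.5]
grip_width: 0.0133
grasp_force: 26.1
```

```bash
cat >> h.py <<'E'
def pawlrow(n):
    s=wsave(n);im=s['image'];print('pawlpin@.085/.094',proj(s,[*(C+RI@[.0045,.107]),.085]).round(1),proj(s,[*(C+RI@[.0045,.107]),.094]).round(1))
E
python3 -c "
from h import *
avg(3);arc([-.04,-.08,-.12,-.16,-.2,-.24,-.28,-.32,-.36,-.4]);pawlrow('w9')"
```

```text
avgF [ 0.47  2.75  5.66  0.44 -0.05 -0.  ]
t31.02 r=0.0368 theta=0.296 toolyaw=-0.080 z=0.1101 Frad=0.2 Ftan(ccw)=2.7 Fz=6.1 w=0.0132 g=26 tz=-0.02
al -0.040 off [0.0004, 0.0092] roll 0.0064
al -0.080 off [0.0005, 0.0184] roll 0.0127
al -0.120 off [0.0002, 0.0276] roll 0.0191
al -0.160 off [-0.0004, 0.0368] roll 0.0255
al -0.200 off [-0.0014, 0.0459] roll 0.0318
al -0.240 off [-0.0028, 0.0550] roll 0.0382
al -0.280 off [-0.0046, 0.0640] roll 0.0446
al -0.320 off [-0.0067, 0.0730] roll 0.0509
al -0.360 off [-0.0091, 0.0818] roll 0.0573
al -0.400 off [-0.0120, 0.0906] roll 0.0637
pawlpin@.085/.094 [170.3 338.8] [163.2 349. ]
```

Request:
{"op": "carry_out", "data": {
  "deltas": [
    {"offset": [0.0002,0.005,0],"roll": 0.003},
    {"offset": [0.0004,0.0105,0],"roll": 0.0072},
    {"offset": [0.0004,0.0105,0],"roll": 0.0072},
    {"offset": [0.0004,0.0105,0],"roll": 0.0072},
    {"offset": [0.0004,0.0105,0],"roll": 0.0072},
    {"offset": [0.0004,0.0105,0],"roll": 0.0072},
    {"offset": [0.0004,0.0105,0],"roll": 0.0072},
    {"offset": [0.0004,0.0105,0],"roll": 0.0072}
  ]
}}

```text
time: 31.73
eef_pos: [0.6309, -0.0998, 0.1101]
eef_rot: [-0.001, 0.998, -0.062, 0.001]
force: [0.4, 4.0, 5.8]
grip_width: 0.0132
grasp_force: 26.1
```

```bash
python3 -c "
from h import *
avg(3);arc([-.04,-.08,-.12,-.16,-.2,-.24,-.28,-.32,-.36,-.4])"
```

```text
avgF [ 0.52  3.24  6.01  0.52 -0.03 -0.01]
t31.88 r=0.0368 theta=0.336 toolyaw=-0.125 z=0.1101 Frad=-0.6 Ftan(ccw)=3.0 Fz=7.7 w=0.0132 g=26 tz=0.01
al -0.040 off [0.0005, 0.0092] roll 0.0064
al -0.080 off [0.0006, 0.0184] roll 0.0127
al -0.120 off [0.0004, 0.0276] roll 0.0191
al -0.160 off [-0.0002, 0.0368] roll 0.0255
al -0.200 off [-0.0012, 0.0459] roll 0.0318
al -0.240 off [-0.0025, 0.0550] roll 0.0382
al -0.280 off [-0.0042, 0.0640] roll 0.0446
al -0.320 off [-0.0063, 0.0730] roll 0.0509
al -0.360 off [-0.0087, 0.0819] roll 0.0573
al -0.400 off [-0.0115, 0.0907] roll 0.0637
```

Request:
{"op": "carry_out", "data": {
  "deltas": [
    {"offset": [0.0006,0.0184,0],"roll": 0.0127},
    {"offset": [0.0002,0.0322,0],"roll": 0.0223},
    {"offset": [-0.0012,0.0459,0],"roll": 0.0318},
    {"offset": [-0.0033,0.0595,0],"roll": 0.0414},
    {"offset": [-0.0063,0.073,0],"roll": 0.0509},
    {"offset": [-0.0087,0.0819,0],"roll": 0.0573},
    {"offset": [-0.0101,0.0863,0],"roll": 0.0605},
    {"offset": [-0.0101,0.0863,0],"roll": 0.0605}
  ]
}}

```text
time: 32.55
eef_pos: [0.6276, -0.1124, 0.1102]
eef_rot: [-0.001, 0.968, -0.25, 0.0]
force: [0.2, 3.8, 7.4]
grip_width: 0.0133
grasp_force: 26.1
```

```bash
python3 -c "
from h import *
avg(3);arc([.02,.04,.06,.08,.1])"
```

```text
avgF [-0.05  3.37  7.17  0.52  0.05  0.  ]
t32.70 r=0.0364 theta=0.695 toolyaw=-0.505 z=0.1101 Frad=-2.2 Ftan(ccw)=2.7 Fz=6.6 w=0.0130 g=26 tz=0.02
al 0.020 off [-0.0005, -0.0046] roll -0.0032
al 0.040 off [-0.0011, -0.0091] roll -0.0064
al 0.060 off [-0.0017, -0.0137] roll -0.0095
al 0.080 off [-0.0025, -0.0182] roll -0.0127
al 0.100 off [-0.0033, -0.0227] roll -0.0159
```

Request:
{"op": "carry_out", "data": {
  "deltas": [
    {"offset": [0.0005,0.0046,0],"roll": 0.0032},
    {"offset": [0.001,0.0091,0],"roll": 0.0064},
    {"offset": [0.001,0.0091,0],"roll": 0.0064},
    {"offset": [0.001,0.0091,0],"roll": 0.0064},
    {"offset": [0.001,0.0091,0],"roll": 0.0064},
    {"offset": [0.001,0.0091,0],"roll": 0.0064},
    {"offset": [0.001,0.0091,0],"roll": 0.0064},
    {"offset": [0.001,0.0091,0],"roll": 0.0064}
  ]
}}

```text
time: 33.37
eef_pos: [0.627, -0.1135, 0.1101]
eef_rot: [-0.001, 0.963, -0.269, 0.0]
force: [0.3, 3.7, 6.9]
grip_width: 0.0128
grasp_force: 26.1
```

Request:
{"op": "carry_out", "data": {
  "deltas": [
    {"offset": [-0.0005,-0.0046,0],"roll": -0.0032},
    {"offset": [-0.001,-0.0091,0],"roll": -0.0064},
    {"offset": [-0.0013,-0.0114,0],"roll": -0.008},
    {"offset": [-0.0017,-0.0137,0],"roll": -0.0095},
    {"offset": [-0.0017,-0.0137,0],"roll": -0.0095},
    {"offset": [-0.0017,-0.0137,0],"roll": -0.0095},
    {"offset": [-0.0017,-0.0137,0],"roll": -0.0095},
    {"offset": [-0.0017,-0.0137,0],"roll": -0.0095}
  ]
}}

```text
time: 34.03
eef_pos: [0.6272, -0.1132, 0.1101]
eef_rot: [0.0, 0.971, -0.24, -0.0]
force: [-2.9, -0.1, 7.7]
grip_width: 0.0127
grasp_force: 26.1
```

```bash
python3 -c "
from h import *
avg(3);arc([.02,.04,.06,.08,.1])"
```

```text
avgF [-2.1  -0.49  6.96 -0.05  0.33 -0.01]
t34.18 r=0.0364 theta=0.719 toolyaw=-0.485 z=0.1101 Frad=-2.3 Ftan(ccw)=-0.8 Fz=7.9 w=0.0129 g=26 tz=0.03
al 0.020 off [-0.0003, -0.0046] roll -0.0032
al 0.040 off [-0.0007, -0.0092] roll -0.0064
al 0.060 off [-0.0011, -0.0138] roll -0.0095
al 0.080 off [-0.0017, -0.0183] roll -0.0127
al 0.100 off [-0.0023, -0.0229] roll -0.0159
```

Request:
{"op": "carry_out", "data": {
  "deltas": [
    {"offset": [-0.0001,-0.0012,0],"roll": -0.0008},
    {"offset": [-0.0002,-0.0024,0],"roll": -0.0016},
    {"offset": [-0.0003,-0.0036,0],"roll": -0.0024},
    {"offset": [-0.0004,-0.0048,0],"roll": -0.0033},
    {"offset": [-0.0005,-0.006,0],"roll": -0.0041},
    {"offset": [-0.0006,-0.007,0],"roll": -0.0048},
    {"offset": [-0.0006,-0.007,0],"roll": -0.0048},
    {"offset": [-0.0006,-0.007,0],"roll": -0.0048}
  ]
}}

```text
time: 34.85
eef_pos: [0.6275, -0.1126, 0.1101]
eef_rot: [0.0, 0.974, -0.225, -0.0]
force: [-2.3, -0.8, 7.1]
grip_width: 0.0131
grasp_force: 26.1
```

```bash
python3 -c "
from h import *
avg(3)"
```

```text
avgF [-2.4  -1.4   7.17 -0.19  0.36  0.01]
t35.00 r=0.0364 theta=0.700 toolyaw=-0.455 z=0.1102 Frad=-2.5 Ftan(ccw)=-1.7 Fz=8.0 w=0.0132 g=26 tz=0.01
```

Request:
{"op": "carry_out", "data": {
  "deltas": [
    {"offset": [-0.0001,-0.0012,0],"roll": -0.0008},
    {"offset": [-0.0002,-0.0024,0],"roll": -0.0016},
    {"offset": [-0.0003,-0.0036,0],"roll": -0.0024},
    {"offset": [-0.0004,-0.0048,0],"roll": -0.0033},
    {"offset": [-0.0005,-0.006,0],"roll": -0.0041},
    {"offset": [-0.0006,-0.007,0],"roll": -0.0048},
    {"offset": [-0.0006,-0.007,0],"roll": -0.0048},
    {"offset": [-0.0006,-0.007,0],"roll": -0.0048}
  ]
}}

```text
time: 35.67
eef_pos: [0.6279, -0.1116, 0.1101]
eef_rot: [0.0, 0.978, -0.211, -0.0]
force: [-2.5, -1.7, 7.6]
grip_width: 0.0132
grasp_force: 26.1
```

```bash
python3 -c "
from h import *
avg(3)"
```

```text
avgF [-2.48 -1.66  7.61 -0.17  0.43  0.03]
t35.82 r=0.0364 theta=0.672 toolyaw=-0.425 z=0.1101 Frad=-2.0 Ftan(ccw)=-2.3 Fz=7.4 w=0.0129 g=26 tz=0.03
```

Request:
{"op": "carry_out", "data": {
  "deltas": [
    {"offset": [-0.0001,-0.0012,0],"roll": -0.0008},
    {"offset": [-0.0002,-0.0024,0],"roll": -0.0016},
    {"offset": [-0.0003,-0.0036,0],"roll": -0.0024},
    {"offset": [-0.0004,-0.0046,0],"roll": -0.0032},
    {"offset": [-0.0004,-0.0046,0],"roll": -0.0032},
    {"offset": [-0.0004,-0.0046,0],"roll": -0.0032},
    {"offset": [-0.0004,-0.0046,0],"roll": -0.0032},
    {"offset": [-0.0004,-0.0046,0],"roll": -0.0032}
  ]
}}

```text
time: 36.48
eef_pos: [0.6282, -0.111, 0.1101]
eef_rot: [0.0, 0.98, -0.201, -0.0]
force: [-2.4, -1.7, 7.2]
grip_width: 0.0129
grasp_force: 26.1
```

```bash
python3 -c "
from h import *
avg(3)"
```

```text
avgF [-2.67 -1.75  6.99 -0.19  0.37  0.04]
t36.63 r=0.0365 theta=0.653 toolyaw=-0.404 z=0.1101 Frad=-1.7 Ftan(ccw)=-3.4 Fz=7.3 w=0.0130 g=26 tz=-0.02
```

Request:
{"op": "carry_out", "data": {
  "deltas": [
    {"offset": [-0.0001,-0.0012,0],"roll": -0.0008},
    {"offset": [-0.0002,-0.0024,0],"roll": -0.0016},
    {"offset": [-0.0003,-0.0036,0],"roll": -0.0024},
    {"offset": [-0.0004,-0.0046,0],"roll": -0.0032},
    {"offset": [-0.0004,-0.0046,0],"roll": -0.0032},
    {"offset": [-0.0004,-0.0046,0],"roll": -0.0032},
    {"offset": [-0.0004,-0.0046,0],"roll": -0.0032},
    {"offset": [-0.0004,-0.0046,0],"roll": -0.0032}
  ]
}}

```text
time: 37.3
eef_pos: [0.6285, -0.1104, 0.1101]
eef_rot: [0.0, 0.982, -0.191, -0.0]
force: [-2.5, -2.6, 6.6]
grip_width: 0.013
grasp_force: 26.1
```

```bash
python3 -c "
from h import *
avg(3)"
```

```text
avgF [-2.15 -1.52  7.27 -0.23  0.34  0.01]
t37.45 r=0.0365 theta=0.635 toolyaw=-0.384 z=0.1101 Frad=-1.2 Ftan(ccw)=-2.2 Fz=7.4 w=0.0131 g=26 tz=0.03
```

Request:
{"op": "carry_out", "data": {
  "deltas": [
    {"offset": [-0.0001,-0.0012,0],"roll": -0.0008},
    {"offset": [-0.0002,-0.0024,0],"roll": -0.0016},
    {"offset": [-0.0003,-0.0036,0],"roll": -0.0024},
    {"offset": [-0.0004,-0.0046,0],"roll": -0.0032},
    {"offset": [-0.0004,-0.0046,0],"roll": -0.0032},
    {"offset": [-0.0004,-0.0046,0],"roll": -0.0032},
    {"offset": [-0.0004,-0.0046,0],"roll": -0.0032},
    {"offset": [-0.0004,-0.0046,0],"roll": -0.0032}
  ]
}}

```text
time: 38.12
eef_pos: [0.6287, -0.1098, 0.1102]
eef_rot: [0.0, 0.983, -0.181, -0.0]
force: [-3.7, -1.2, 6.5]
grip_width: 0.0131
grasp_force: 26.1
```

```bash
python3 -c "
from h import *
avg(3)"
```

```text
avgF [-2.64 -1.6   6.88 -0.24  0.37 -0.01]
t38.27 r=0.0365 theta=0.617 toolyaw=-0.364 z=0.1102 Frad=-1.3 Ftan(ccw)=-3.0 Fz=6.7 w=0.0132 g=26 tz=0.03
```

Request:
{"op": "carry_out", "data": {
  "deltas": [
    {"offset": [-0.0001,-0.0012,0],"roll": -0.0008},
    {"offset": [-0.0002,-0.0024,0],"roll": -0.0016},
    {"offset": [-0.0003,-0.0036,0],"roll": -0.0024},
    {"offset": [-0.0004,-0.0046,0],"roll": -0.0032},
    {"offset": [-0.0004,-0.0046,0],"roll": -0.0032},
    {"offset": [-0.0004,-0.0046,0],"roll": -0.0032},
    {"offset": [-0.0004,-0.0046,0],"roll": -0.0032},
    {"offset": [-0.0004,-0.0046,0],"roll": -0.0032}
  ]
}}

```text
time: 38.93
eef_pos: [0.6289, -0.1094, 0.1101]
eef_rot: [0.001, 0.985, -0.171, -0.0]
force: [-2.6, -2.5, 6.8]
grip_width: 0.013
grasp_force: 26.1
```

```bash
python3 -c "
from h import *
avg(3)"
```

```text
avgF [-2.53 -2.56  6.27 -0.34  0.38  0.03]
t39.08 r=0.0365 theta=0.604 toolyaw=-0.344 z=0.1101 Frad=-1.5 Ftan(ccw)=-3.1 Fz=6.8 w=0.0128 g=26 tz=0.01
```

Request:
{"op": "carry_out", "data": {
  "deltas": [
    {"offset": [-0.0001,-0.0012,0],"roll": -0.0008},
    {"offset": [-0.0002,-0.0024,0],"roll": -0.0016},
    {"offset": [-0.0003,-0.0036,0],"roll": -0.0024},
    {"offset": [-0.0004,-0.0046,0],"roll": -0.0032},
    {"offset": [-0.0004,-0.0046,0],"roll": -0.0032},
    {"offset": [-0.0004,-0.0046,0],"roll": -0.0032},
    {"offset": [-0.0004,-0.0046,0],"roll": -0.0032},
    {"offset": [-0.0004,-0.0046,0],"roll": -0.0032}
  ]
}}

```text
time: 39.75
eef_pos: [0.6289, -0.1093, 0.1101]
eef_rot: [0.001, 0.987, -0.161, -0.0]
force: [-2.9, -3.6, 7.2]
grip_width: 0.0126
grasp_force: 26.1
```

```bash
python3 -c "
from h import *
avg(3)"
```

```text
avgF [-3.01 -3.63  6.6  -0.56  0.42 -0.  ]
t39.90 r=0.0365 theta=0.601 toolyaw=-0.324 z=0.1101 Frad=-1.7 Ftan(ccw)=-4.2 Fz=6.3 w=0.0133 g=26 tz=-0.03
```

Request:
{"op": "carry_out", "data": {
  "deltas": [
    {"offset": [0,-0.001,0],"roll": 0},
    {"offset": [0,-0.002,0],"roll": 0},
    {"offset": [0,-0.003,0],"roll": 0},
    {"offset": [0,-0.004,0],"roll": 0},
    {"offset": [0,-0.004,0],"roll": 0},
    {"offset": [0,-0.004,0],"roll": 0},
    {"offset": [0,-0.004,0],"roll": 0},
    {"offset": [0,-0.004,0],"roll": 0}
  ]
}}

```text
time: 40.57
eef_pos: [0.6289, -0.1092, 0.1101]
eef_rot: [0.002, 0.987, -0.161, -0.0]
force: [-2.6, -4.4, 7.3]
grip_width: 0.0131
grasp_force: 26.1
```

```bash
python3 -c "
from h import *
avg(3)"
```

```text
avgF [-3.04 -4.41  7.08 -0.76  0.52  0.02]
t40.72 r=0.0365 theta=0.599 toolyaw=-0.324 z=0.1101 Frad=-0.8 Ftan(ccw)=-5.7 Fz=7.6 w=0.0130 g=26 tz=0.07
```

Request:
{"op": "carry_out", "data": {
  "deltas": [
    {"offset": [0,0.003,0],"roll": 0},
    {"offset": [0,0.006,0],"roll": 0},
    {"offset": [0,0.008,0],"roll": 0},
    {"offset": [0,0.008,0],"roll": 0},
    {"offset": [0,0.008,0],"roll": 0},
    {"offset": [0,0.008,0],"roll": 0},
    {"offset": [0,0.008,0],"roll": 0},
    {"offset": [0,0.008,0],"roll": 0}
  ]
}}

```text
time: 41.38
eef_pos: [0.6289, -0.1093, 0.1101]
eef_rot: [0.001, 0.987, -0.161, -0.0]
force: [-2.4, -2.9, 7.2]
grip_width: 0.0131
grasp_force: 26.1
```

Request:
{"op": "carry_out", "data": {
  "deltas": [
    {"offset": [0,0,0],"roll": 0},
    {"offset": [0,0,0],"roll": 0},
    {"offset": [0,0,0],"roll": 0},
    {"offset": [0,0,0],"roll": 0},
    {"offset": [0,0,-0.1],"roll": 0},
    {"offset": [0,0,-0.3],"roll": 0},
    {"offset": [0,0,-0.5],"roll": 0},
    {"offset": [0,0,-0.6],"roll": 0}
  ],
  "hand": 0.05
}}

```text
time: 42.05
eef_pos: [0.6306, -0.1087, 0.2023]
eef_rot: [0.0, 0.987, -0.161, 0.002]
force: [1.0, -0.6, 1.0]
grip_width: 0.0404
grasp_force: 0.0
```

Request:
{"op": "carry_out", "data": {
  "deltas": [
    {"offset": [0,0,-0.1],"roll": 0},
    {"offset": [0,0,-0.1],"roll": 0},
    {"offset": [0,0,-0.1],"roll": 0},
    {"offset": [0,0,-0.1],"roll": 0},
    {"offset": [0,0,-0.1],"roll": 0},
    {"offset": [0,0,-0.1],"roll": 0},
    {"offset": [0,0,-0.1],"roll": 0},
    {"offset": [0,0,-0.1],"roll": 0}
  ]
}}

```text
time: 42.72
eef_pos: [0.6288, -0.1084, 0.2134]
eef_rot: [-0.0, 0.987, -0.161, -0.001]
force: [0.2, -0.2, -0.0]
grip_width: 0.0406
grasp_force: 0.0
```

```bash
python3 -c "
from h import *
st();s=wsave('w10')
# knob-pin angle check from image: dark-knob region, lighter pin top near predicted spot
for th in(.56,.6,.64,.68,.72):
    u=proj(s,[*(C+.034*np.array([np.cos(.285-th),np.sin(.285-th)])),.137]);print(th,u.round(1))
u=u.round().astype(int);g=cv2.cvtColor(s['image'],cv2.COLOR_RGB2GRAY)
r0,c0=int(u[1]),320
for r in range(r0-4,r0+8,4): print(r,g[r,c0-16:c0+18:1])"
```

```text
t42.72 r=0.0362 theta=0.580 toolyaw=-0.324 z=0.2134 Frad=0.3 Ftan(ccw)=-0.1 Fz=-0.0 w=0.0406 g=0 tz=-0.05
0.56 [323.7 212.2]
0.6 [325.5 212.1]
0.64 [327.4 212.1]
0.68 [329.2 212.2]
0.72 [331.  212.4]
208 [47 50 51 49 48 54 44 48 51 53 41 51 76 92 97 98 96 90 87 86 86 88 86 89
 91 96 93 97 97 88 61 58 63 57]
212 [43 50 44 45 46 47 48 50 48 45 43 53 89 93 92 95 93 90 84 92 94 90 91 93
 92 93 94 96 93 95 71 55 57 61]
216 [49 50 43 50 47 46 47 42 46 46 45 46 45 76 91 95 90 91 90 92 94 89 94 94
 95 93 94 95 88 66 57 57 52 59]
```

```bash
python3 -c "
from h import *
print(hand_in())"
```

```text
the job is handed in; nothing more can be done
None
```

I worked through every step and handed the job in at about 43 s of the 72 s; the hand-in gave no verdict. By my readings the carousel rests at the second click, about 0.62 rad in the last image. At the forces I felt, the lug bore on the stop at about 1.5 N and the tooth on the pawl at about 1.6 N. I judged both clicks by knob angle and never looked at the pawl after it was back on the teeth at home.

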